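# Reset the thali-decorating place for the next round

## Task

Get this place ready for the next thali-decorating round: first clear the petals left in the round steel dish into the yellow box. Then pick up the divided wooden tray and tip it on one corner over the dish so that only the bay with the wooden balls empties into it, all of them, everything else staying in the tray, and set the tray back flat and square on its rubber mat. Last, start the round clock: twist its spring-return knob clockwise to the stop and let it go so that it springs back; leave the bottle, tumbler and tin on the table where they stand.

Things in the scene. Friction and masses are not known exactly. Their poses are not given: they have to be found in the camera images.
- dish: Round steel dish, fixed to the table; origin at the centre of its underside. Outer radius 122 mm at the foot, 130 mm at the rim, 45 mm high, wall 4 mm, inner floor 4 mm above the table, radius 118 mm.
- box: Open yellow plastic box, fixed; 120 mm (own x) x 150 mm (own y) x 50 mm high, wall and floor 4 to 5 mm; origin at the centre of its underside.
- mat: Square black rubber mat 210 x 210 x 3 mm, fixed flat on the table, where the tray stands and must return; origin at the centre of its underside, x and y along its sides.
- tray: Loose square plywood tray, 181 x 181 mm, about 0.35 kg; origin at the centre of its underside, x and y along its sides. Floor 4 mm thick; rim walls 4 mm thick, 26 mm high. Two crossed dividers, 5 mm thick, as high as the rim, along own x and y through the middle, make four bays 84 mm square, centred at own (+-44.5, +-44.5) mm.
- tray_handle (a point): Point on the tray's handle to grip, at own (0, 0), 85 mm above its underside. The handle is an upright wooden fin in the middle, 64 mm long along the tray's x, 16 mm thick along its y, its top 104 mm above the underside, free from 26 mm up. Carry the tray level and smoothly, below 0.15 m/s, or balls may jump a sill.
- tray_gap (a point): Middle of the rim gap of the bay at the tray's +x +y corner, own (86.5, 86.5) mm, at floor height. Every bay has such a gap round its outer corner: both rim walls stop 50 mm short of the corner, only a 3 mm sill runs on round it. Balls roll out once the tray leans over 30 degrees straight towards that corner (40 to 45 works well); the other three bays then hold their contents.
- ball1: Wooden ball 34 mm in diameter, 18 g, varnished smooth, rolls freely; origin at its centre. All the balls start together in one bay of the tray, two to four of them; which bay varies.
- ball2: Wooden ball 34 mm in diameter, 18 g, varnished smooth, rolls freely; origin at its centre. May be absent.
- ball3: Wooden ball 34 mm in diameter, 18 g, varnished smooth, rolls freely; origin at its centre. May be absent.
- ball4: Wooden ball 34 mm in diameter, 18 g, varnished smooth, rolls freely; origin at its centre. May be absent.
- reel: Wooden reel, 38 mm in diameter, 30 mm high, standing in another bay of the tray; origin under its centre. Must stay in the tray.
- block: Square wooden block 36 x 36 x 24 mm in another bay of the tray; origin under its centre. Must stay in the tray.
- disc: Wooden disc 38 mm in diameter, 16 mm high, in another bay of the tray; origin under its centre. Must stay in the tray.
- petal1: Wooden petal with round ends, 64 mm long (own x) x 28 mm wide (own y) x 22 mm high, 30 g, lying in the dish at the start; origin under its centre. Three to five petals are there; may be absent.
- petal2: Wooden petal with round ends, 64 mm long (own x) x 28 mm wide (own y) x 22 mm high, 30 g, lying in the dish at the start; origin under its centre. Three to five petals are there; may be absent.
- petal3: Wooden petal with round ends, 64 mm long (own x) x 28 mm wide (own y) x 22 mm high, 30 g, lying in the dish at the start; origin under its centre. Three to five petals are there; may be absent.
- petal4: Wooden petal with round ends, 64 mm long (own x) x 28 mm wide (own y) x 22 mm high, 30 g, lying in the dish at the start; origin under its centre. Three to five petals are there; may be absent.
- petal5: Wooden petal with round ends, 64 mm long (own x) x 28 mm wide (own y) x 22 mm high, 30 g, lying in the dish at the start; origin under its centre. Three to five petals are there; may be absent.
- clock: Grey clock console, fixed, 100 x 100 x 40 mm; origin at the centre of its underside. Its knob stands on top, its axis upright at own x = -10 mm, y = 0.
- knob (a joint): Angle of the clock's spring-return knob in rad: 0 at rest, grows clockwise seen from above, stop at 1.2. At rest its grip bar lies along the console's own x. The spring pulls back with 0.04 N m at rest, 0.18 N m at the stop; let go, it returns to 0 by itself.
- knob_grip (a point): On the knob's axis, 65.5 mm above the table, in the middle of the height of its black grip bar, which is 50 mm long, 14 mm thick, and reaches from 48 to 78 mm above the table.
- glue: Bystander: white glue bottle, 40 mm in diameter, 105 mm high, loose; origin under its centre. Leave alone.
- tumbler: Bystander: steel tumbler, 68 mm across, 90 mm high, loose; origin under its centre. Leave alone.
- tin: Bystander: closed steel tin, 90 mm in diameter, 55 mm high, loose; origin under its centre. Leave alone.

How it is judged:
On the way, in this order (a step that is already met when the one before it is completed fails the run):
1. every petal lies in the yellow box (x of petal1 in the frame of box between -0.056 and 0.056 m and y of petal1 in the frame of box between -0.071 and 0.071 m and z of each of petal1, petal2, petal3, petal4, petal5 in the frame of box below 0.05 m and x of petal2 in the frame of box between -0.056 and 0.056 m and y of petal2 in the frame of box between -0.071 and 0.071 m and x of petal3 in the frame of box between -0.056 and 0.056 m and y of petal3 in the frame of box between -0.071 and 0.071 m and x of petal4 in the frame of box between -0.056 and 0.056 m and y of petal4 in the frame of box between -0.071 and 0.071 m and x of petal5 in the frame of box between -0.056 and 0.056 m and y of petal5 in the frame of box between -0.071 and 0.071 m), for 0.2 s.
2. the tray, off the table, is tipped (leans more than 11 degrees) above the dish (angle between tray's own z axis and vertical above 0.2 rad and horizontal distance between tray and dish below 0.22 m and height (world z) of tray above 0.05 m).
3. all the balls are in the dish (horizontal distance between each of ball1, ball2, ball3, ball4 and dish below 0.118 m and height (world z) of each of ball1, ball2, ball3, ball4 below 0.06 m), for 0.3 s.
4. the tray stands flat and square on its mat again, let go (horizontal distance between tray and mat below 0.03 m and height (world z) of tray below 0.012 m and angle between tray's own z axis and vertical below 0.06 rad and (angle between the x axis of tray and the x axis of mat, either way round below 0.25 rad or angle between the x axis of tray and the y axis of mat, either way round below 0.25 rad) and contact force between the fingers and tray below 0.1 N), for 0.3 s.
5. the knob is twisted to its stop (value of joint knob above 1.08 rad), for 0.1 s.
6. the knob is back at rest (value of joint knob below 0.1 rad), for 0.2 s.
At the end, for the whole second after the job is handed in: Every petal lies inside the yellow box, every ball in the steel dish, the tray stands level on its mat within 30 mm of its centre and within 14 degrees of square (either way round), with the reel, block and disc still in it, and the knob is back within 0.1 rad of rest (all of step 1 and all of step 3 and horizontal distance between tray and mat below 0.03 m and height (world z) of tray below 0.012 m and angle between tray's own z axis and vertical below 0.06 rad and (angle between the x axis of tray and the x axis of mat, either way round below 0.25 rad or angle between the x axis of tray and the y axis of mat, either way round below 0.25 rad) and horizontal distance between each of reel, block, disc and tray below 0.13 m and height (world z) of each of reel, block, disc below 0.06 m and value of joint knob below 0.1 rad and linear speed of tray below 0.02 m/s); the robot touches nothing.
It fails at once if the reel, block or disc leaves the tray (distance between any of reel, block, disc and tray above 0.16 m).
It fails at once if a bystander is shoved more than 40 mm or tipped over (distance of any of glue, tumbler, tin from where it was at the start of the episode above 0.04 m or angle between any of glue, tumbler, tin's own z axis and vertical above 0.6 rad).
Of ball2, ball3, ball4 only 1 to 3 are there at a start; the rules pass over those that are not, and their reading is None.
Of petal1, petal2, petal3, petal4, petal5 only 3 to 5 are there at a start; the rules pass over those that are not, and their reading is None.
At some moment in a run one of petal1, petal2, petal3, petal4, petal5 may be knocked a few centimetres aside while the robot is not near it.
It also fails if it takes over 210 s, if anything falls off the work surface, if the arm or the gripper's body presses on something with over 40 N, if the wrist force passes 120 N, or if a joint passes its speed limit or range.

## Robot

A 6-joint arm with a two-finger parallel gripper is mounted at the origin on the work surface. World frame = base frame: x ahead of the robot, y to its left, z up, the work surface at z = 0. Lengths are in m, angles in rad, forces in N, time in s.
With the tool pointing down it reaches from about 0.25 to 0.775 m from the base axis. Payload 4 kg.
Tool frame: the origin (TCP) lies on the centre line of the jaws, within the pads' length; the fingertips stand 17 mm ahead of it and the grasp point (between the pads) lies 2 mm behind it; z points along the fingers, y is the line along which they close (so a half turn about z gives the same grasp; the last joint's range is limited). The gripper opens to 94 mm and grips with 3 to 60 N. Pads are 16 mm wide; open, the fingers measure 119 mm over their backs; the gripper's body (75 mm by 177 mm) begins 78 mm behind the grasp point.
Start: joints at [-1.353, 0.087, 1.371, -0, 1.684, -0.103], TCP at [0.173, -0.522, 0.223] pointing down, gripper open.
Joint ranges: [-3.1, 3.1], [-0.76, 2.03], [0.27, 2.55], [-1.08, 4.22], [0.17, 2.65], [-2.57, 2.57]. Speed limits (rad/s): [2.79, 2.79, 3.14, 3.14, 3.14, 3.14].

## Interface

Orientations are given as [roll, pitch, yaw] about the fixed x, y, z axes, in that order (R = Rz(yaw) Ry(pitch) Rx(roll)).
In Python, from bench import robot gives the robot as it stands.
- The arm moves only by the tool servo_tool, never from a script. Its argument "plan" is a list of rows, each a list of 7 numbers: the shift along the tool's x, y, z normalised to -1 to 1, where 1 is 0.1 m, then the turn, a rotation vector about the tool's x, y, z normalised to -1 to 1, where 1 is pi/2 rad, then the finger opening in mm, from 0 to 94. In form: [[x, y, z, ax, ay, az, gripper], ...]. A call has 1 to 12 rows; each row is the pose to reach, as a shift and turn from the pose commanded when the call began, along the tool's axes at that moment; what a row does not reach only later rows make up. A row lasts 1/12 s, in which the tool goes at most 41.7 mm and 7.16 degrees, less where a joint would pass 70% of its speed; a pose out of reach is approached as far as the arm can. A call with a number of a shift or a turn outside -1 to 1 is refused whole. A call with a gripper value outside its range is refused whole. The fingers move at their own pace and stop on an object; the grip force is fixed at half the most. Time passes only in rows, so rows that repeat a pose let the fingers close. It gives the time, the measured TCP pose, the force, the opening and the grip force at its end, in the units of the state.
- robot.get_obs(): the state, without advancing time (a new reading comes with each control period).
- robot.snapshot(name): name is "scene" or "top"; returns the picture (480x640x3 uint8, red, green, blue); there is no depth.
- robot.camera_params(name): a dict with "camera_matrix" (3x3 intrinsics, pixels), "rvec" (rotation vector, rad) and "tvec" (3), from world to camera coordinates, as OpenCV has them. Camera axes: x right, y down, z forward; pixel columns grow to the right and rows downward; lengths in m; the calibration is good to about 2 mm. A picture is of the moment at which its call begins. camera_params takes no time and is no camera call.
- robot.close_job(): hands the job in; it is judged then, once.
Trained networks look in the newest picture that a camera, given by its name, has taken for a name from the list of things; names that differ only in an ending like _2 or _b are one class to them, and where a whole thing is asked for, a point or a joint stands for the part that bears it (a point fixed in the world has none). Each returns a list of dicts, best first, with "conf" (0 to 1); they miss things now and then, are a little off and sometimes report something else, mostly with a low value. They report only what shows in the picture. A call takes as long as a camera call.
- robot.find_in(thing, camera): "extent" ([centre column, centre row, width, height] in pixels, round what is visible of it).
The state is a dict: "time": time; "joint_positions": joint angles; "qvel": joint speeds; "joint_torque": joint torques, N m; "tool_pos": TCP position; "ee_rot": TCP orientation; "wrist_force": force on the tool from outside, world axes, zero at the start; "wrist_torque": the same for the moment, N m; "width": finger opening in m; "finger_force": force on a finger pad.
Only numpy, scipy, OpenCV 4.12 (cv2) and the standard library are available. Lean on these libraries where they do the work, as an engineer would, in place of code of your own. Each camera call takes 0.05 s, during which the arm holds its last target. There are 200 camera calls.

## Working session

There is one attempt and no reset: what is moved stays moved. The work goes in short steps, Python scripts to look and compute and a tool call to move; the robot and the scene stay as the last step left them, time stands still between calls to the robot, and variables do not carry over. Pictures are saved under pics/ and viewed, at most 15 in all, crops included, and the job is handed in when it is done.

Besides the shell and the picture viewer there is one more tool, called as name(argument=value, ...), one argument or row to a line, values as JSON. servo_tool: Moves the arm, as the interface text tells. Scaled input: -1 to 1 covers 0.1 m each way for a shift and pi/2 rad each way for a turn. Its arguments: {"type":"object","properties":{"plan":{"type":"array","items":{"type":"array","items":{"type":"number"}}}},"required":["plan"]}

```bash
mkdir -p pics; python3 - <<'E'
from bench import robot
import cv2
for n in("scene","top"):
    cv2.imwrite(f"pics/{n}0.png",robot.snapshot(n)[:,:,::-1])
    p=robot.camera_params(n);print(n,p)
    for t in("dish","box","mat","tray","petal1","ball1","clock","knob","reel","block","disc","glue","tumbler","tin"):
        print(t,[([round(v) for v in d["extent"]],round(d["conf"],2)) for d in robot.find_in(t,n)])
print(robot.get_obs())
E
```

```text
scene {'camera_matrix': array([[486.62926971,   0.        , 312.43952171],
       [  0.        , 486.62926971, 240.82952511],
       [  0.        ,   0.        ,   1.        ]]), 'rvec': array([ 0.71936551,  2.54611172, -1.21595578]), 'tvec': array([ 0.44431447, -0.16176551,  1.44696042])}
dish [([419, 325, 122, 87], 0.75)]
box [([229, 181, 60, 47], 0.68), ([305, 240, 23, 17], 0.58)]
mat [([419, 326, 138, 98], 0.9)]
tray [([418, 326, 125, 94], 0.64)]
petal1 [([305, 241, 22, 12], 0.62), ([324, 227, 30, 13], 0.57), ([308, 210, 18, 13], 0.55), ([282, 218, 12, 20], 0.46)]
ball1 [([419, 328, 17, 21], 0.79), ([409, 336, 18, 18], 0.74), ([434, 339, 18, 15], 0.55), ([422, 349, 16, 17], 0.51)]
clock [([284, 166, 38, 31], 0.87)]
knob [([284, 157, 21, 16], 0.77)]
reel [([412, 287, 18, 16], 0.68)]
block [([388, 305, 26, 23], 0.69)]
disc [([449, 310, 20, 20], 0.8), ([264, 320, 20, 47], 0.74), ([420, 328, 15, 16], 0.63)]
glue [([264, 321, 22, 49], 0.74), ([284, 168, 39, 31], 0.64)]
tumbler [([345, 373, 40, 57], 0.96), ([283, 157, 17, 17], 0.33)]
tin [([204, 252, 40, 41], 0.77), ([305, 241, 24, 16]
[... 1210 characters left out ...]
joint_positions': array([-1.35310567e+00,  8.72210867e-02,  1.37068239e+00, -1.56499382e-05,
        1.68359818e+00, -1.03062853e-01]), 'qvel': array([-6.95074493e-05, -1.89947075e-03,  1.18858774e-07, -3.70506061e-04,
       -4.66619730e-04,  1.23139728e-03]), 'joint_torque': array([ 4.08746182e-04, -3.40032506e+01, -3.02592552e+01,  7.18684355e-02,
        2.37420970e-02, -1.66591997e-05]), 'tool_pos': array([ 0.17342044, -0.5219702 ,  0.22250329]), 'ee_rot': array([3.14150374e+00, 2.48290880e-05, 3.20751746e-01]), 'wrist_force': array([ 0.41593945, -1.11750418,  0.58270173]), 'wrist_torque': array([-0.02269658,  0.02610856, -0.01694315]), 'finger_force': 0.0, 'width': 0.09434877855101041}
```

```bash
python3 - <<'E'
import cv2
t=cv2.imread("pics/top0.png")
cv2.imwrite("pics/top0c.png",cv2.resize(t[130:400,130:570],None,fx=1.8,fy=1.8,interpolation=cv2.INTER_CUBIC))
cv2.imwrite("pics/top0d.png",cv2.resize(t[210:330,315:450],None,fx=5,fy=5,interpolation=cv2.INTER_CUBIC)[:600])
E
```

```text
(no output)
```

View pics/top0c.png

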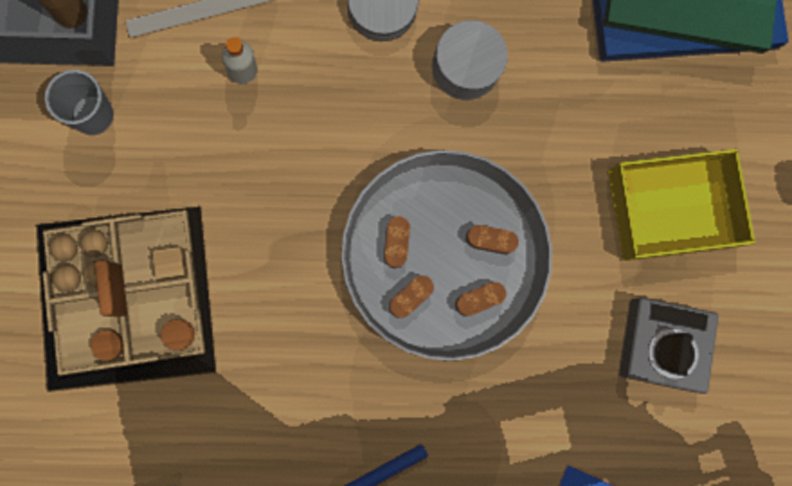

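View pics/top0d.png

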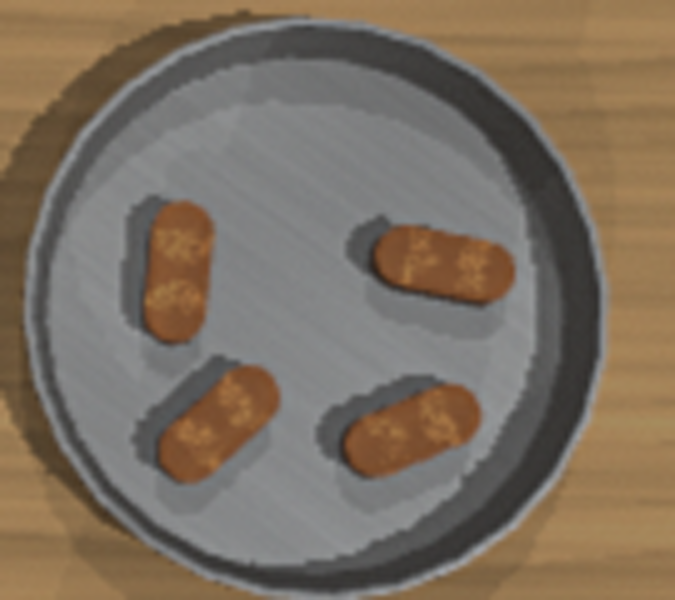

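View pics/scene0.png

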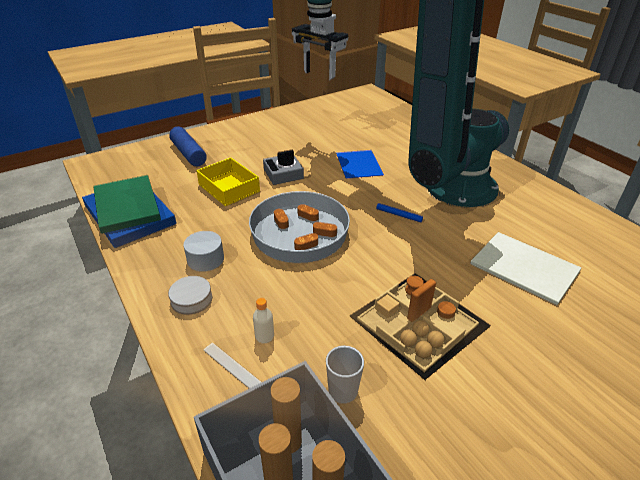

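The scene shows 4 petals in the dish. The tray has 4 balls in the image-upper-left bay (scene 409–434, 328–349), with the block, reel and disc in the other bays. The clock is at lower right in the top view and the box is above it. Next I turn these pixels into positions.

```bash
cat > h.py <<'E'
import numpy as np, cv2
from bench import robot
from scipy.spatial.transform import Rotation as R
def w(uv,z,cam="top"):
    p=robot.camera_params(cam);K=p["camera_matrix"];Rm=cv2.Rodrigues(p["rvec"])[0];t=p["tvec"]
    d=Rm.T@np.linalg.inv(K)@np.array([*uv,1.]);c=-Rm.T@t
    return c+d*(z-c[2])/d[2]
def pose():
    o=robot.get_obs();return o["tool_pos"],o["ee_rot"]
def rel(target,rpy):
    """shift (0.1 m units) & turn (pi/2 units) from measured pose"""
    p,e=pose();A=R.from_euler("xyz",e);B=R.from_euler("xyz",rpy)
    return (A.inv().apply(np.array(target)-p)/.1).round(3),((A.inv()*B).as_rotvec()/(np.pi/2)).round(3)
E
python3 - <<'E'
from h import *
np.set_printoptions(precision=4,suppress=True)
c=lambda u,v:(130+u/1.8,130+v/1.8)
d=lambda u,v:(315+u/5,210+v/5)
print("cam",-cv2.Rodrigues(robot.camera_params("top")["rvec"])[0].T@robot.camera_params("top")["tvec"])
import itertools
# dish rim ellipse z .045
for n,p in dict(l=(28,300),r=(605,310),t=(310,20),b=(325,598)).items(): print("dish",n,w(d(*p),.045)[:2])
for n,a,b in [("A",(183,203),(173,341)),("B",(375,256),(513,275)),("C",(166,475),(272,373)),("D",(350,465),(476,395))]:
    P=w(d(*a),.026);Q=w(d(*b),.026);print(n,((P+Q)/2)[:2],"len",np.linalg.norm(P-Q),"ang",np.degrees(np.arctan2(*(Q-P)[1::-1])))
print("box rim",[w(c(*p),.05)[:2] for p in [(621,165),(738,151),(753,242),(635,258)]])
print("clock top",[w(c(*p),.04)[:2] for p in [(640,298),(718,315),(709,393),(622,375)]])
print("mat",[w(c(*p),.003)[:2] for p in [(37,225),(200,207),(214,372),(48,390)]])
print("handle top", [w(c(*p),.104)[:2] for p in [(97,263),(117,263),(124,312),(104,316)]])
print("tray rim", [w(c(*p),.026)[:2] for p in [(48,232),(190,211),(202,357),(57,375)]])
E
```

```text
cam [0.4207 0.0773 1.1138]
dish l [0.5193 0.0626]
dish r [ 0.5212 -0.1927]
dish t [ 0.6486 -0.0612]
dish b [ 0.3928 -0.0693]
A [ 0.5355 -0.0049] len 0.06261496958631935 ang 176.68344816209859
B [ 0.5413 -0.1249] len 0.06276781069836751 ang -96.46539476526219
C [ 0.4678 -0.0242] len 0.06594174794099035 ang -45.22994254332271
D [ 0.4671 -0.111 ] len 0.06505604078026238 ang -60.068601905575846
box rim [array([ 0.6358, -0.2803]), array([ 0.6574, -0.4274]), array([ 0.5436, -0.4411]), array([ 0.5203, -0.2948])]
clock top [array([ 0.4721, -0.3033]), array([ 0.4537, -0.3988]), array([ 0.3596, -0.3842]), array([ 0.3786, -0.2789])]
mat [array([0.5481, 0.4524]), array([0.5765, 0.2465]), array([0.3693, 0.2194]), array([0.3427, 0.4238])]
handle top [array([0.4942, 0.3463]), array([0.4948, 0.3234]), array([0.439 , 0.3121]), array([0.4339, 0.3346])]
tray rim [array([0.537 , 0.4303]), array([0.5679, 0.2552]), array([0.3881, 0.2319]), array([0.3625, 0.407 ])]
```

```bash
python3 - <<'E'
import cv2
t=cv2.imread("pics/top0.png")
a=cv2.resize(t[225:365,140:260],None,fx=4.2,fy=4.2,interpolation=cv2.INTER_CUBIC)
b=cv2.resize(t[285:365,465:545],None,fx=3.5,fy=3.5,interpolation=cv2.INTER_CUBIC)
import numpy as np
o=np.zeros((588,790,3),np.uint8);o[:a.shape[0],:a.shape[1]]=a;o[:280,505:785]=b
cv2.imwrite("pics/top0e.png",o)
E
```

```text
(no output)
```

View pics/top0e.png

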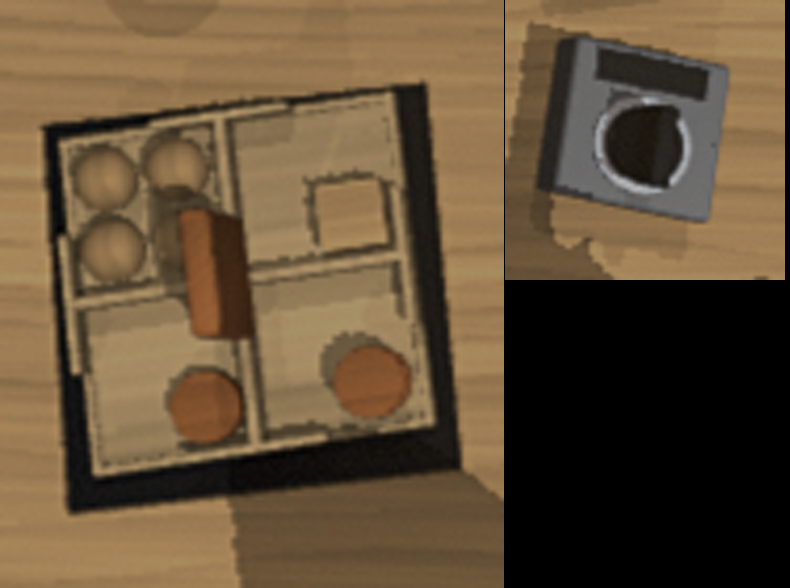

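The dish centre is at (0.520, −0.066), the box at (0.589, −0.361), and the tray at (0.464, 0.331) with its x axis at 7.5°. The ball corner points at about 52°. Next I move above petal B with yaw 90°, where tool x is world y and tool y is world x.

servo_tool(
  plan=[
    [1,-1,0,0,0,-0.796,60],
    [1,-1,0,0,0,-0.796,60],
    [1,-1,0,0,0,-0.796,60],
    [1,-1,0,0,0,-0.796,60],
    [1,-1,0,0,0,-0.796,60],
    [1,-1,0,0,0,-0.796,60],
    [1,-1,0,0,0,-0.796,60],
    [1,-1,0,0,0,-0.796,60],
    [1,-1,0,0,0,-0.796,60],
    [1,-1,0,0,0,-0.796,60],
    [1,-1,0,0,0,-0.796,60],
    [1,-1,0,0,0,-0.796,60],
  ],
)

```text
time: 2.5
tool_pos: [0.2368, -0.3955, 0.2225]
ee_rot: [3.142, 0.0, 1.568]
wrist_force: [0.4, 0.3, -0.1]
width: 0.0598
finger_force: 0.0
```

servo_tool(
  plan=[
    [1,1,0,0,0,0,54],
    [1,1,0,0,0,0,54],
    [1,1,0,0,0,0,54],
    [1,1,0,0,0,0,54],
    [1,1,0,0,0,0,54],
  ],
)

```text
time: 2.92
tool_pos: [0.3388, -0.2931, 0.2227]
ee_rot: [3.14, -0.001, 1.574]
wrist_force: [0.1, -0.2, 0.6]
width: 0.054
finger_force: 0.0
```

servo_tool(
  plan=[
    [0.9,1,0,0,0,0,54],
    [0.9,1,0,0,0,0,54],
    [0.9,1,0,0,0,0,54],
    [0.9,1,0,0,0,0,54],
    [0.9,1,0,0,0,0,54],
  ],
)

```text
time: 3.33
tool_pos: [0.4377, -0.2046, 0.2222]
ee_rot: [-3.141, 0.0, 1.573]
wrist_force: [-0.5, -0.8, -0.2]
width: 0.0542
finger_force: 0.0
```

servo_tool(
  plan=[
    [0.8,1,0.8,0,0,0,54],
    [0.8,1,0.8,0,0,0,54],
    [0.8,1,0.8,0,0,0,54],
    [0.8,1,0.8,0,0,0,54],
    [0.8,1,0.8,0,0,0,54],
    [0.8,1,0.8,0,0,0,54],
  ],
)

```text
time: 3.83
tool_pos: [0.5355, -0.1268, 0.1412]
ee_rot: [-3.138, 0.001, 1.57]
wrist_force: [-1.5, 0.2, 0.7]
width: 0.0542
finger_force: 0.0
```

servo_tool(
  plan=[
    [0.02,0.055,0.95,0,0,0.07,54],
    [0.02,0.055,0.95,0,0,0.07,54],
    [0.02,0.055,0.95,0,0,0.07,54],
    [0.02,0.055,0.95,0,0,0.07,54],
  ],
)

```text
time: 4.17
tool_pos: [0.5386, -0.1245, 0.0444]
ee_rot: [-3.134, -0.001, 1.459]
wrist_force: [-0.5, -0.0, -0.2]
width: 0.0538
finger_force: 0.0
```

servo_tool(
  plan=[
    [0,0,0.1,0,0,0,54],
    [0,0,0.23,0,0,0,54],
    [0,0,0.23,0,0,0,20],
    [0,0,0.23,0,0,0,20],
    [0,0,0.23,0,0,0,20],
    [0,0,0.23,0,0,0,20],
    [0,0,0.23,0,0,0,20],
  ],
)

```text
time: 4.75
tool_pos: [0.5433, -0.1239, 0.0263]
ee_rot: [3.139, 0.001, 1.461]
wrist_force: [-1.0, 0.0, 3.9]
width: 0.028
finger_force: 29.5
```

servo_tool(
  plan=[
    [0,0,-0.4,0,0,-0.07,20],
    [0,0,-0.8,0,0,-0.07,20],
    [0,0,-0.9,0,0,-0.07,20],
    [0,0,-0.9,0,0,-0.07,20],
  ],
)

```text
time: 5.08
tool_pos: [0.5453, -0.1244, 0.12]
ee_rot: [3.131, 0.004, 1.571]
wrist_force: [0.8, 0.7, -1.2]
width: 0.0279
finger_force: 29.5
```

servo_tool(
  plan=[
    [-0.4,0.12,0,0,0,0,20],
    [-0.8,0.24,0,0,0,0,20],
    [-1,0.3,0,0,0,0,20],
    [-1,0.3,0,0,0,0,20],
  ],
)

```text
time: 5.42
tool_pos: [0.5718, -0.2273, 0.1117]
ee_rot: [-3.139, 0.001, 1.567]
wrist_force: [-0.8, 0.2, -0.2]
width: 0.0283
finger_force: 29.5
```

servo_tool(
  plan=[
    [-0.4,0.12,0,0,0,-0.08,20],
    [-0.8,0.24,0,0,0,-0.08,20],
    [-1,0.3,0,0,0,-0.08,20],
    [-1,0.3,0,0,0,-0.08,20],
    [-1,0.3,0,0,0,-0.08,20],
  ],
)

```text
time: 5.83
tool_pos: [0.6013, -0.323, 0.1118]
ee_rot: [-3.139, -0.003, 1.696]
wrist_force: [-0.0, -0.2, -0.4]
width: 0.0281
finger_force: 29.5
```

servo_tool(
  plan=[
    [-0.05,0,0.3,0,0,0,20],
    [-0.05,0,0.55,0,0,0,20],
    [-0.05,0,0.65,0,0,0,20],
    [-0.05,0,0.65,0,0,0,20],
    [-0.05,0,0.65,0,0,0,40],
    [-0.05,0,0.65,0,0,0,40],
    [-0.05,0,0.65,0,0,0,40],
    [-0.05,0,0.2,0,0,0,40],
    [-0.05,0,0,0,0,0.08,54],
    [-0.05,0,0,0,0,0.08,54],
  ],
)

```text
time: 6.67
tool_pos: [0.6067, -0.3306, 0.1245]
ee_rot: [3.128, 0.009, 1.568]
wrist_force: [-0.1, 0.5, 2.2]
width: 0.05
finger_force: 0.0
```

```bash
python3 - <<'E'
from h import *
im=robot.snapshot("top")
cv2.imwrite("pics/t1.png",cv2.resize(im[210:350,310:560,::-1],None,fx=3.2,fy=3.2,interpolation=cv2.INTER_CUBIC))
for d in robot.find_in("petal1","top"): print(d["conf"],d["extent"],w(d["extent"][:2],.02)[:2])
print(rel((.4671,-.111,.10),(np.pi,0,np.radians(120))))
E
```

```text
0.68 [496.1, 240.6, 26.8, 13.8] [ 0.59898163 -0.33786057]
0.61 [396.9, 296.1, 33.9, 22.6] [ 0.46709752 -0.11035895]
0.6 [350.7, 265.5, 12.4, 31.6] [ 0.533513   -0.00559177]
0.55 [359.5, 295.4, 23.3, 21.5] [ 0.4666572  -0.02629491]
0.35 [229.9, 315.7, 19.7, 17.6] [0.41490027 0.26136322]
(array([ 2.185, -1.369,  0.167]), array([ 0.003,  0.003, -0.332]))
```

View pics/t1.png

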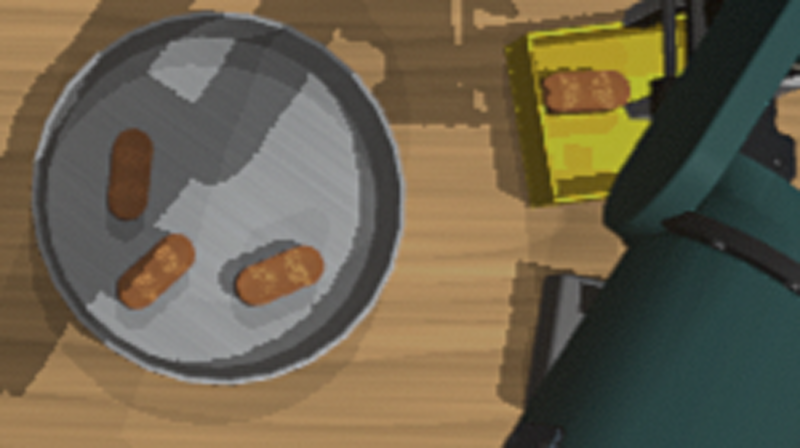

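servo_tool(
  plan=[
    [0.9,-0.6,0,0,0,0,50],
    [0.9,-0.6,0,0,0,0,50],
    [0.9,-0.6,0,0,0,0,50],
    [0.9,-0.6,0,0,0,0,50],
  ],
)

```text
time: 7.1
tool_pos: [0.5395, -0.2338, 0.1124]
ee_rot: [-3.136, -0.004, 1.575]
wrist_force: [0.2, 0.4, -0.7]
width: 0.0501
finger_force: 0.0
```

servo_tool(
  plan=[
    [0.9,-0.6,0,0,0,0,50],
    [0.9,-0.6,0,0,0,0,50],
    [0.9,-0.6,0,0,0,0,50],
    [0.9,-0.6,0,0,0,0,50],
  ],
)

```text
time: 7.43
tool_pos: [0.4801, -0.145, 0.1132]
ee_rot: [-3.138, -0.003, 1.575]
wrist_force: [0.0, 0.1, -0.4]
width: 0.0502
finger_force: 0.0
```

servo_tool(
  plan=[
    [0.375,-0.16,0.3,0,0,-0.333,50],
    [0.375,-0.16,0.3,0,0,-0.333,50],
    [0.375,-0.16,0.3,0,0,-0.333,50],
    [0.375,-0.16,0.3,0,0,-0.333,50],
    [0.375,-0.16,0.3,0,0,-0.333,50],
    [0.375,-0.16,0.5,0,0,-0.333,50],
  ],
)

```text
time: 7.93
tool_pos: [0.4703, -0.1127, 0.0678]
ee_rot: [3.136, 0.007, 2.093]
wrist_force: [1.5, -0.4, 0.3]
width: 0.0503
finger_force: 0.0
```

servo_tool(
  plan=[
    [0,0,0.3,0,0,0,50],
    [0,0,0.4,0,0,0,50],
    [0,0,0.4,0,0,0,20],
    [0,0,0.4,0,0,0,20],
    [0,0,0.4,0,0,0,20],
    [0,0,0.4,0,0,0,20],
    [0,0,0.4,0,0,0,20],
    [0,0,0,0,0,0,20],
    [0,0,-0.4,0,0,0.333,20],
    [0,0,-0.5,0,0,0.333,20],
    [0,0,-0.5,0,0,0.333,20],
    [0,0,-0.5,0,0,0.333,20],
  ],
)

```text
time: 8.93
tool_pos: [0.468, -0.1113, 0.1168]
ee_rot: [3.137, 0.002, 1.588]
wrist_force: [0.4, 1.2, -1.4]
width: 0.0286
finger_force: 28.8
```

servo_tool(
  plan=[
    [-0.4,0.2,0,0,0,0.015,20],
    [-0.8,0.4,0,0,0,0.015,20],
    [-0.95,0.5,0,0,0,0.015,20],
    [-0.95,0.5,0,0,0,0.015,20],
  ],
)

```text
time: 9.27
tool_pos: [0.5208, -0.2087, 0.1145]
ee_rot: [3.14, 0.002, 1.567]
wrist_force: [-1.2, 0.1, -0.0]
width: 0.0286
finger_force: 28.8
```

servo_tool(
  plan=[
    [-0.4,0.2,0,0,0,0,20],
    [-0.8,0.4,0,0,0,0,20],
    [-0.95,0.5,0,0,0,0,20],
    [-0.95,0.5,0,0,0,0,20],
  ],
)

```text
time: 9.6
tool_pos: [0.57, -0.3033, 0.1137]
ee_rot: [3.141, 0.002, 1.567]
wrist_force: [0.2, 0.1, 0.5]
width: 0.0285
finger_force: 28.8
```

servo_tool(
  plan=[
    [-0.4,0.2,0,0,0,-0.08,20],
    [-0.8,0.4,0,0,0,-0.08,20],
    [-0.87,0.44,0,0,0,-0.08,20],
    [-0.87,0.44,0,0,0,-0.08,20],
    [-0.87,0.44,0.3,0,0,-0.08,20],
    [-0.87,0.44,0.6,0,0,-0.08,20],
    [-0.87,0.44,0.63,0,0,-0.08,20],
    [-0.87,0.44,0.63,0,0,-0.08,40],
    [-0.87,0.44,0.63,0,0,-0.08,40],
    [-0.87,0.44,0.63,0,0,-0.08,40],
    [-0.87,0.44,0.3,0,0,-0.08,40],
    [-0.87,0.44,0,0,0,0,50],
  ],
)

```text
time: 10.6
tool_pos: [0.6122, -0.3858, 0.1148]
ee_rot: [-3.139, -0.002, 1.57]
wrist_force: [1.6, -0.8, 1.1]
width: 0.0438
finger_force: 0.0
```

```bash
python3 - <<'E'
from h import *
im=robot.snapshot("top")
for d in robot.find_in("petal1","top"): print(d["conf"],d["extent"],w(d["extent"][:2],.02)[:2])
print(robot.get_obs()["ee_rot"],robot.get_obs()["tool_pos"])
E
```

```text
0.74 [516.1, 234.2, 31.4, 15.7] [ 0.61503051 -0.38442252]
0.62 [492.9, 239.8, 26.3, 15.4] [ 0.60064909 -0.33055167]
0.38 [503.7, 244.1, 74.0, 59.4] [ 0.59131907 -0.35509423]
[3.12827105 0.00984549 1.57014327] [ 0.61654066 -0.38895081  0.12507481]
```

servo_tool(
  plan=[
    [1,-0.2,0,0,0,0,50],
    [1,-0.2,0,0,0,0,50],
    [1,-0.2,0,0,0,0,50],
    [1,-0.2,0,0,0,0,50],
  ],
)

```text
time: 11.03
tool_pos: [0.593, -0.2825, 0.1161]
ee_rot: [3.14, -0.001, 1.577]
wrist_force: [0.2, -1.0, -0.1]
width: 0.0502
finger_force: 0.0
```

servo_tool(
  plan=[
    [1,-0.2,0,0,0,0,50],
    [1,-0.2,0,0,0,0,50],
    [1,-0.2,0,0,0,0,50],
    [1,-0.2,0,0,0,0,50],
  ],
)

```text
time: 11.37
tool_pos: [0.5729, -0.1837, 0.1158]
ee_rot: [3.14, -0.0, 1.576]
wrist_force: [0.9, 0.1, -0.8]
width: 0.0496
finger_force: 0.0
```

```bash
python3 - <<'E'
from h import *
im=robot.snapshot("top")
cv2.imwrite("pics/t2.png",cv2.resize(im[210:350,310:560,::-1],None,fx=3.2,fy=3.2,interpolation=cv2.INTER_CUBIC))
for d in robot.find_in("petal1","top"): print(d["conf"],d["extent"],w(d["extent"][:2],.02)[:2])
robot.snapshot("scene")
for d in robot.find_in("petal1","scene"): print(d["conf"],d["extent"],w(d["extent"][:2],.015,"scene")[:2])
E
```

```text
0.81 [350.2, 264.6, 13.7, 29.0] [ 0.53553012 -0.00443061]
0.56 [359.1, 297.9, 25.5, 23.5] [ 0.4610585  -0.02546162]
0.52 [497.5, 243.4, 11.2, 4.2] [ 0.59257754 -0.34088969]
0.79 [304.9, 241.6, 19.2, 18.1] [ 0.53917459 -0.00606601]
0.75 [323.6, 229.6, 30.4, 14.6] [ 0.47268574 -0.02296082]
0.47 [221.6, 178.2, 12.9, 7.1] [ 0.59758428 -0.39695712]
```

View pics/t2.png

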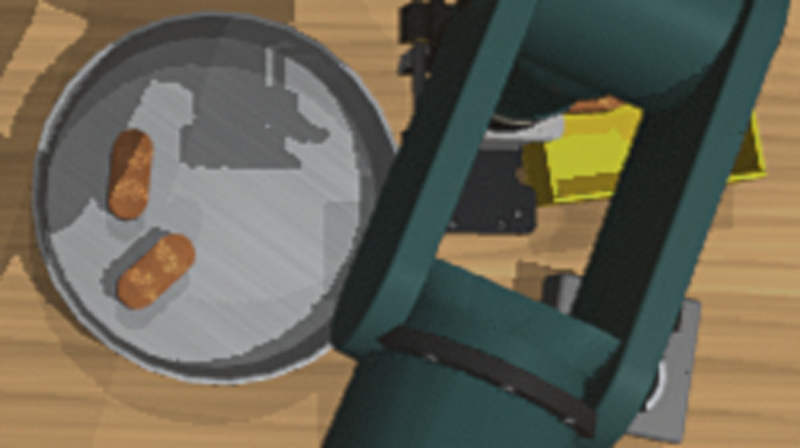

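servo_tool(
  plan=[
    [0.95,-0.18,0,0,0,0,50],
    [0.95,-0.18,0,0,0,0,50],
    [0.95,-0.18,0,0,0,0,50],
    [0.95,-0.18,0,0,0,0,50],
  ],
)

```text
time: 11.9
tool_pos: [0.5549, -0.0904, 0.1147]
ee_rot: [3.141, -0.0, 1.574]
wrist_force: [-0.5, -0.5, -0.5]
width: 0.05
finger_force: 0.0
```

servo_tool(
  plan=[
    [0.88,-0.18,0,0,0,-0.93,50],
    [0.88,-0.18,0,0,0,-0.93,50],
    [0.88,-0.18,0,0,0,-0.93,50],
    [0.88,-0.18,0,0,0,-0.93,50],
    [0.88,-0.18,0,0,0,-0.93,50],
    [0.88,-0.18,0,0,0,-0.93,50],
    [0.88,-0.18,0,0,0,-0.93,50],
    [0.88,-0.18,0,0,0,-0.93,50],
    [0.88,-0.18,0,0,0,-0.93,50],
    [0.88,-0.18,0.2,0,0,-0.93,50],
    [0.88,-0.18,0.4,0,0,-0.93,50],
    [0.88,-0.18,0.5,0,0,-0.93,50],
  ],
)

```text
time: 12.9
tool_pos: [0.5368, -0.0061, 0.0624]
ee_rot: [-3.14, -0.002, 3.036]
wrist_force: [-0.2, -0.4, 0.1]
width: 0.0498
finger_force: 0.0
```

servo_tool(
  plan=[
    [0,0,0.3,0,0,-0.033,50],
    [0,0,0.4,0,0,-0.033,50],
    [0,0,0.4,0,0,-0.033,20],
    [0,0,0.4,0,0,-0.033,20],
    [0,0,0.4,0,0,-0.033,20],
    [0,0,0.4,0,0,-0.033,20],
    [0,0,0.4,0,0,-0.033,20],
    [0,0,0,0,0,-0.033,20],
    [0,0,-0.4,0,0,-0.033,20],
    [0,0,-0.5,0,0,-0.033,20],
    [0,0,-0.5,0,0,-0.033,20],
  ],
)

```text
time: 13.82
tool_pos: [0.5399, -0.004, 0.1198]
ee_rot: [-3.141, 0.01, 3.084]
wrist_force: [-0.4, -0.4, -0.8]
width: 0.0274
finger_force: 29.9
```

servo_tool(
  plan=[
    [-0.1,-0.3,0,0,0,0.883,20],
    [-0.35,-0.7,0,0,0,0.883,20],
    [-0.35,-0.93,0,0,0,0.883,20],
    [-0.35,-0.93,0,0,0,0.883,20],
    [-0.35,-0.93,0,0,0,0.883,20],
    [-0.35,-0.93,0,0,0,0.883,20],
    [-0.35,-0.93,0,0,0,0.883,20],
    [-0.35,-0.93,0,0,0,0.883,20],
    [-0.35,-0.93,0,0,0,0.883,20],
    [-0.35,-0.93,0,0,0,0.883,20],
    [-0.35,-0.93,0,0,0,0.883,20],
    [-0.35,-0.93,0,0,0,0.883,20],
  ],
)

```text
time: 14.82
tool_pos: [0.5652, -0.0983, 0.1121]
ee_rot: [-3.138, -0.001, 1.694]
wrist_force: [-0.5, 0.6, -0.9]
width: 0.0275
finger_force: 29.9
```

servo_tool(
  plan=[
    [-0.4,-0.04,0,0,0,0,20],
    [-0.77,-0.09,0,0,0,0,20],
    [-0.77,-0.09,0,0,0,0,20],
  ],
)

```text
time: 15.07
tool_pos: [0.5661, -0.1816, 0.1128]
ee_rot: [-3.139, 0.003, 1.695]
wrist_force: [0.0, 0.2, -1.3]
width: 0.0281
finger_force: 29.9
```

servo_tool(
  plan=[
    [-0.4,-0.04,0,0,0,0,20],
    [-0.77,-0.09,0,0,0,0,20],
    [-0.77,-0.09,0,0,0,0,20],
  ],
)

```text
time: 15.32
tool_pos: [0.5666, -0.2594, 0.1127]
ee_rot: [-3.139, 0.003, 1.694]
wrist_force: [0.6, 0.7, -0.6]
width: 0.0277
finger_force: 29.9
```

servo_tool(
  plan=[
    [-0.4,-0.04,0,0,0,0,20],
    [-0.77,-0.09,0,0,0,0,20],
    [-0.77,-0.09,0,0,0,0,20],
    [-0.77,-0.09,0.3,0,0,0,20],
    [-0.77,-0.09,0.6,0,0,0,20],
    [-0.77,-0.09,0.6,0,0,0,20],
    [-0.77,-0.09,0.6,0,0,0,40],
    [-0.77,-0.09,0.6,0,0,0,40],
    [-0.77,-0.09,0.6,0,0,0,40],
    [-0.77,-0.09,0.3,0,0,0,40],
    [-0.77,-0.09,0,0,0,0.08,50],
    [-0.77,-0.09,0,0,0,0.08,50],
  ],
)

```text
time: 16.32
tool_pos: [0.5728, -0.3336, 0.125]
ee_rot: [3.128, 0.01, 1.569]
wrist_force: [0.9, -0.4, 1.5]
width: 0.0485
finger_force: 0.0
```

```bash
python3 - <<'E'
from h import *
for c,z in(("top",.02),("scene",.015)):
    im=robot.snapshot(c)
    for d in robot.find_in("petal1",c): print(c,d["conf"],d["extent"],w(d["extent"][:2],z,c)[:2])
print(robot.get_obs()["ee_rot"],robot.get_obs()["tool_pos"])
E
```

```text
top 0.77 [358.8, 296.4, 26.0, 22.4] [ 0.46438784 -0.0247494 ]
top 0.71 [492.9, 240.7, 26.5, 17.3] [ 0.59856244 -0.33049281]
top 0.68 [495.0, 255.1, 28.7, 14.5] [ 0.56544942 -0.33436503]
top 0.67 [390.5, 162.3, 42.8, 46.0] [ 0.77797921 -0.09525001]
top 0.52 [510.7, 236.4, 26.6, 12.5] [ 0.60959157 -0.37179083]
scene 0.87 [323.9, 229.4, 25.9, 11.3] [ 0.47156835 -0.02326723]
scene 0.67 [219.4, 177.5, 10.1, 8.4] [ 0.60163178 -0.40415185]
[3.14086045e+00 6.18821804e-04 1.57261270e+00] [ 0.56876829 -0.3310485   0.11501035]
```

servo_tool(
  plan=[
    [1,-0.33,0,0,0,0,50],
    [1,-0.33,0,0,0,0,50],
    [1,-0.33,0,0,0,0,50],
    [1,-0.33,0,0,0,0,50],
  ],
)

```text
time: 16.85
tool_pos: [0.5336, -0.2265, 0.1128]
ee_rot: [-3.138, -0.004, 1.576]
wrist_force: [0.8, -0.6, -0.2]
width: 0.0501
finger_force: 0.0
```

servo_tool(
  plan=[
    [1,-0.33,0,0,0,0,50],
    [1,-0.33,0,0,0,0,50],
    [1,-0.33,0,0,0,0,50],
    [1,-0.33,0,0,0,0,50],
  ],
)

```text
time: 17.18
tool_pos: [0.5009, -0.1279, 0.1134]
ee_rot: [-3.139, -0.002, 1.576]
wrist_force: [-1.0, 0.4, 0.4]
width: 0.0497
finger_force: 0.0
```

servo_tool(
  plan=[
    [1,-0.34,0,0,0,-0.5,50],
    [1,-0.34,0,0,0,-0.5,50],
    [1,-0.34,0,0,0,-0.5,50],
    [1,-0.34,0,0,0,-0.5,50],
    [1,-0.34,0,0,0,-0.5,50],
    [1,-0.34,0.3,0,0,-0.5,50],
    [1,-0.34,0.5,0,0,-0.5,50],
    [1,-0.34,0.5,0,0,-0.5,50],
  ],
)

```text
time: 17.85
tool_pos: [0.4656, -0.0318, 0.0596]
ee_rot: [-3.136, -0.007, 2.357]
wrist_force: [-0.1, -0.1, -1.1]
width: 0.0501
finger_force: 0.0
```

servo_tool(
  plan=[
    [0.06,0.06,0.3,0,0,0,50],
    [0.06,0.06,0.4,0,0,0,50],
    [0.06,0.06,0.4,0,0,0,20],
    [0.06,0.06,0.4,0,0,0,20],
    [0.06,0.06,0.4,0,0,0,20],
    [0.06,0.06,0.4,0,0,0,20],
    [0.06,0.06,0.4,0,0,0,20],
    [0.06,0.06,0,0,0,0,20],
    [0.06,0.06,-0.4,0,0,0,20],
    [0.06,0.06,-0.5,0,0,0,20],
    [0.06,0.06,-0.5,0,0,0,20],
  ],
)

```text
time: 18.77
tool_pos: [0.4716, -0.0233, 0.1195]
ee_rot: [3.136, 0.008, 2.357]
wrist_force: [-0.6, -0.2, -0.3]
width: 0.0278
finger_force: 30.0
```

servo_tool(
  plan=[
    [-0.4,-0.2,0,0,0,0.42,20],
    [-0.8,-0.4,0,0,0,0.42,20],
    [-0.99,-0.42,0,0,0,0.42,20],
    [-0.99,-0.42,0,0,0,0.42,20],
    [-0.99,-0.42,0,0,0,0.42,20],
    [-0.99,-0.42,0,0,0,0.42,20],
  ],
)

```text
time: 19.27
tool_pos: [0.5078, -0.1227, 0.112]
ee_rot: [-3.138, -0.002, 1.691]
wrist_force: [0.1, -0.0, -0.9]
width: 0.0277
finger_force: 30.0
```

servo_tool(
  plan=[
    [-0.4,0.05,0,0,0,0,20],
    [-0.8,0.1,0,0,0,0,20],
    [-0.92,0.11,0,0,0,0,20],
  ],
)

```text
time: 19.52
tool_pos: [0.531, -0.2162, 0.1122]
ee_rot: [-3.139, 0.001, 1.694]
wrist_force: [-0.1, -0.2, -0.9]
width: 0.0277
finger_force: 30.0
```

servo_tool(
  plan=[
    [-0.4,0.05,0,0,0,0,20],
    [-0.8,0.1,0,0,0,0,20],
    [-0.92,0.11,0,0,0,0,20],
  ],
)

```text
time: 19.77
tool_pos: [0.5533, -0.3064, 0.112]
ee_rot: [-3.139, 0.001, 1.693]
wrist_force: [-0.3, 1.5, -0.1]
width: 0.0277
finger_force: 30.0
```

servo_tool(
  plan=[
    [-0.4,0.05,0,0,0,0,20],
    [-0.8,0.1,0,0,0,0,20],
    [-0.92,0.11,0,0,0,0,20],
    [-0.92,0.11,0.3,0,0,0,20],
    [-0.92,0.11,0.6,0,0,0,20],
    [-0.92,0.11,0.6,0,0,0,20],
    [-0.92,0.11,0.6,0,0,0,40],
    [-0.92,0.11,0.6,0,0,0,40],
    [-0.92,0.11,0.6,0,0,0,40],
    [-0.92,0.11,0.3,0,0,0,40],
    [-0.92,0.11,0,0,0,0.08,50],
    [-0.92,0.11,-0.2,0,0,0.08,50],
  ],
)

```text
time: 20.77
tool_pos: [0.5774, -0.3918, 0.1379]
ee_rot: [3.138, 0.002, 1.568]
wrist_force: [-0.1, -0.6, 0.3]
width: 0.0489
finger_force: 0.0
```

servo_tool(
  plan=[
    [1,-0.2,-0.4,0,0,0,50],
    [1,-0.2,-0.8,0,0,0,50],
    [1,-0.2,-0.8,0,0,0,50],
    [1,-0.2,-0.8,0,0,0,50],
  ],
)

```text
time: 21.1
tool_pos: [0.5583, -0.2885, 0.2228]
ee_rot: [3.131, 0.004, 1.576]
wrist_force: [0.2, -0.4, 2.2]
width: 0.0501
finger_force: 0.0
```

servo_tool(
  plan=[
    [1,-0.2,0,0,0,0,50],
    [1,-0.2,0,0,0,0,50],
    [1,-0.2,0,0,0,0,50],
    [1,-0.2,0,0,0,0,50],
  ],
)

```text
time: 21.43
tool_pos: [0.536, -0.1882, 0.2152]
ee_rot: [3.14, -0.001, 1.576]
wrist_force: [0.1, -0.7, 0.7]
width: 0.0504
finger_force: 0.0
```

servo_tool(
  plan=[
    [1,-0.2,0,0,0,0,50],
    [1,-0.2,0,0,0,0,50],
    [1,-0.2,0,0,0,0,50],
    [1,-0.2,0,0,0,0,50],
  ],
)

```text
time: 21.77
tool_pos: [0.516, -0.0895, 0.2147]
ee_rot: [3.141, -0.001, 1.575]
wrist_force: [0.4, 0.1, 1.2]
width: 0.0505
finger_force: 0.0
```

```bash
python3 - <<'E'
from h import *
im=robot.snapshot("top")
cv2.imwrite("pics/t3.png",cv2.resize(im[200:400,120:570,::-1],None,fx=1.77,fy=1.77,interpolation=cv2.INTER_CUBIC))
for d in robot.find_in("petal1","top"): print(d["conf"],d["extent"],w(d["extent"][:2],.02)[:2])
print(robot.get_obs()["ee_rot"],robot.get_obs()["tool_pos"],robot.get_obs()["joint_positions"])
E
```

```text
0.69 [198.4, 292.7, 89.8, 86.0] [0.46406842 0.33408583]
0.62 [526.9, 254.2, 18.7, 12.7] [ 0.56935103 -0.40757774]
0.55 [523.8, 234.1, 17.1, 14.4] [ 0.61571937 -0.4022053 ]
[3.14092834e+00 1.27249837e-03 1.57214770e+00] [ 0.51659964 -0.09259454  0.21448669] [-2.84748648e-01  3.21229380e-02  1.44448333e+00 -1.03779800e-03
  1.66398991e+00 -2.86197533e-01]
```

View pics/t3.png

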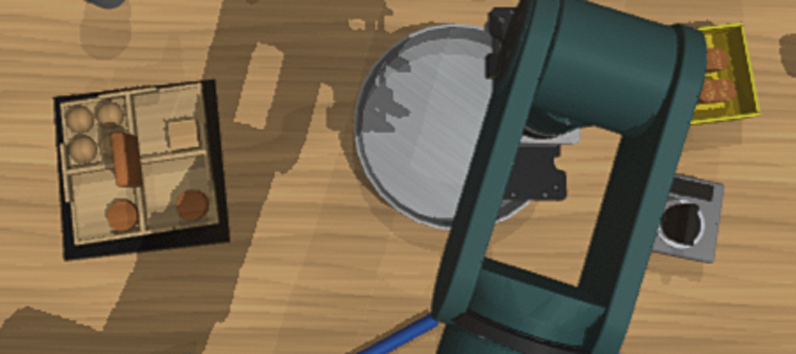

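```bash
python3 - <<'E'
import numpy as np
from scipy.spatial.transform import Rotation as R
def sol(q1,th,T):
    M=R.from_euler("YZ",[0,0]);A=(R.from_euler("ZY",[q1,th]).inv()*T).as_euler("ZYZ")
    return A[0],A[1],A[2]-np.pi/2
for yaw in (187.5,160,140,120):
    dd=np.radians(yaw-180+45); ax=np.array([-np.sin(dd),np.cos(dd),0])
    for tilt in(0,25,42):
        T=R.from_rotvec(ax*np.radians(tilt))*R.from_euler("ZX",[np.radians(yaw),np.pi])
        for q1 in(-.2,-.05,):
            print(yaw,tilt,q1,[np.round(sol(q1,th,T),2) for th in(1.25,1.45,1.65)])
E
```

```text
187.5 0 -0.2 [array([ 0.  ,  1.89, -1.9 ]), array([ 0.  ,  1.69, -1.9 ]), array([ 0.  ,  1.49, -1.9 ])]
187.5 0 -0.05 [array([ 0.  ,  1.89, -1.75]), array([ 0.  ,  1.69, -1.75]), array([ 0.  ,  1.49, -1.75])]
187.5 25 -0.2 [array([-0.44,  2.05, -2.08]), array([-0.41,  1.87, -1.99]), array([-0.39,  1.68, -1.91])]
187.5 25 -0.05 [array([-0.42,  2.11, -1.93]), array([-0.38,  1.93, -1.84]), array([-0.36,  1.74, -1.77])]
187.5 42 -0.2 [array([-0.78,  2.11, -2.24]), array([-0.71,  1.96, -2.09]), array([-0.67,  1.81, -1.96])]
187.5 42 -0.05 [array([-0.75,  2.21, -2.12]), array([-0.67,  2.06, -1.96]), array([-0.62,  1.9 , -1.83])]
160 0 -0.2 [array([ 0.  ,  1.89, -1.42]), array([ 0.  ,  1.69, -1.42]), array([ 0.  ,  1.49, -1.42])]
160 0 -0.05 [array([ 0.  ,  1.89, -1.27]), array([ 0.  ,  1.69, -1.27]), array([ 0.  ,  1.49, -1.27])]
160 25 -0.2 [array([-0.32,  2.22, -1.58]), array([-0.28,  2.03, -1.51]), array([-0.26,  1.84, -1.45])]
160 25 -0.05 [array([-0.26,  2.27, -1.4 ]), array([-0.23,  2.07, -1.34]), array([-0.21,  1.88, -1.3 ])]
160 42 -0.2 [array([-0.64,  2.41, -1.79]), array([-0.53, 
[... 687 characters left out ...]
0.18,  2.61, -1.05]), array([-0.14,  2.42, -0.99]), array([-0.11,  2.22, -0.96])]
120 0 -0.2 [array([ 0.  ,  1.89, -0.72]), array([ 0.  ,  1.69, -0.72]), array([ 0.  ,  1.49, -0.72])]
120 0 -0.05 [array([ 0.  ,  1.89, -0.57]), array([ 0.  ,  1.69, -0.57]), array([ 0.  ,  1.49, -0.57])]
120 25 -0.2 [array([ 0.04,  2.33, -0.7 ]), array([ 0.03,  2.13, -0.71]), array([ 0.03,  1.93, -0.72])]
120 25 -0.05 [array([ 0.12,  2.32, -0.51]), array([ 0.1 ,  2.12, -0.54]), array([ 0.09,  1.92, -0.56])]
120 42 -0.2 [array([ 0.08,  2.62, -0.67]), array([ 0.06,  2.42, -0.69]), array([ 0.05,  2.22, -0.71])]
120 42 -0.05 [array([ 0.27,  2.6 , -0.39]), array([ 0.21,  2.4 , -0.47]), array([ 0.18,  2.21, -0.52])]
```

servo_tool(
  plan=[
    [1,-0.12,0,0,0,0,60],
    [1,-0.12,0,0,0,0,60],
    [1,-0.12,0,0,0,0,60],
    [1,-0.12,0,0,0,0,60],
  ],
)

```text
time: 22.2
tool_pos: [0.5045, 0.0092, 0.2144]
ee_rot: [3.141, -0.001, 1.574]
wrist_force: [-0.6, -0.9, 0.2]
width: 0.0599
finger_force: 0.0
```

servo_tool(
  plan=[
    [1,-0.12,0,0,0,0,60],
    [1,-0.12,0,0,0,0,60],
    [1,-0.12,0,0,0,0,60],
    [1,-0.12,0,0,0,0,60],
  ],
)

```text
time: 22.53
tool_pos: [0.4928, 0.1088, 0.2142]
ee_rot: [3.142, -0.0, 1.574]
wrist_force: [-0.5, -0.2, 0.7]
width: 0.0601
finger_force: 0.0
```

servo_tool(
  plan=[
    [1,-0.12,0,0,0,0,60],
    [1,-0.12,0,0,0,0,60],
    [1,-0.12,0,0,0,0,60],
    [1,-0.12,0,0,0,0,60],
  ],
)

```text
time: 22.87
tool_pos: [0.481, 0.2085, 0.214]
ee_rot: [-3.142, 0.0, 1.573]
wrist_force: [0.1, -0.1, 1.0]
width: 0.0598
finger_force: 0.0
```

servo_tool(
  plan=[
    [1,-0.12,0,0,0,-0.9,60],
    [1,-0.12,0,0,0,-0.9,60],
    [1,-0.12,0,0,0,-0.9,60],
    [1,-0.12,0,0,0,-0.9,60],
    [1,-0.12,0,0,0,-0.9,60],
    [1,-0.12,0,0,0,-0.9,60],
    [1,-0.12,0,0,0,-0.9,60],
    [1,-0.12,0,0,0,-0.9,60],
    [1,-0.12,0,0,0,-0.9,60],
    [1,-0.12,0,0,0,-0.9,60],
    [1,-0.12,0,0,0,-0.9,60],
    [1,-0.12,0,0,0,-0.9,60],
  ],
)

```text
time: 23.87
tool_pos: [0.4704, 0.3046, 0.2141]
ee_rot: [-3.14, 0.001, 2.986]
wrist_force: [-1.0, 0.1, 0.1]
width: 0.0598
finger_force: 0.0
```

servo_tool(
  plan=[
    [0.06,0.22,0,0,0,-0.183,60],
    [0.06,0.22,0,0,0,-0.183,60],
    [0.06,0.22,0,0,0,-0.183,60],
    [0.06,0.22,0,0,0,-0.183,60],
    [0.06,0.22,0.3,0,0,-0.183,60],
    [0.06,0.22,0.5,0,0,-0.183,60],
    [0.06,0.22,0.5,0,0,-0.183,60],
    [0.06,0.22,0.5,0,0,-0.183,60],
  ],
)

```text
time: 24.53
tool_pos: [0.466, 0.3285, 0.1631]
ee_rot: [-3.139, -0.003, -3.014]
wrist_force: [0.0, -0.7, 0.3]
width: 0.0601
finger_force: 0.0
```

```bash
python3 - <<'E'
from h import *
print(rel((.465,.330,.086),(np.pi,0,np.radians(187.5))),pose())
im=robot.snapshot("scene");cv2.imwrite("pics/s4.png",cv2.resize(im[220:400,320:560,::-1],None,fx=3.2,fy=3.2,interpolation=cv2.INTER_CUBIC))
E
```

```text
(array([0.006, 0.018, 0.771]), array([-0.001, -0.002, -0.002])) (array([0.4659702 , 0.32846472, 0.16310196]), array([-3.13945676e+00, -2.75703264e-03, -3.01368355e+00]))
```

View pics/s4.png

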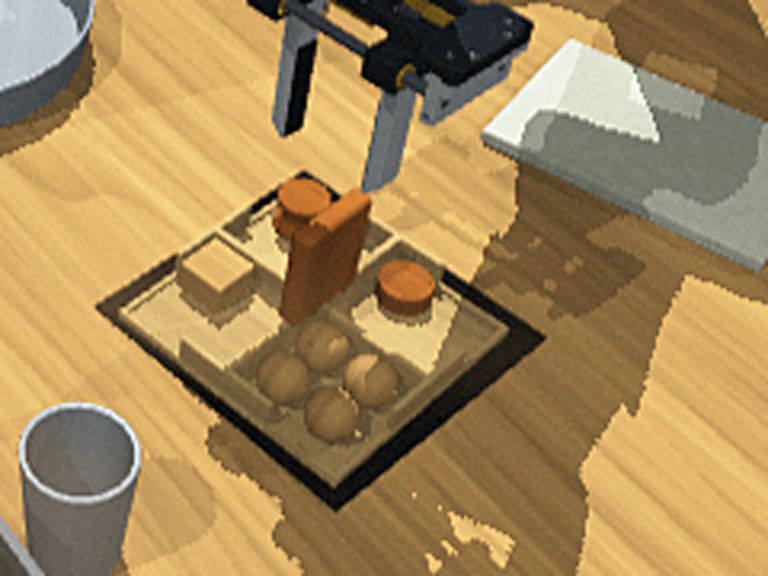

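The gripper straddles the handle, and the four balls sit in the near (+x+y) bay. I grip and lift.

servo_tool(
  plan=[
    [0,0.01,0.3,0,0,0,60],
    [0,0.01,0.6,0,0,0,60],
    [0,0.01,0.77,0,0,0,60],
    [0,0.01,0.77,0,0,0,60],
    [0,0.01,0.77,0,0,0,5],
    [0,0.01,0.77,0,0,0,5],
    [0,0.01,0.77,0,0,0,5],
    [0,0.01,0.77,0,0,0,5],
    [0,0.01,0.77,0,0,0,5],
    [0,0.01,0.77,0,0,0,5],
    [0,0.01,0.77,0,0,0,5],
    [0,0.01,0.77,0,0,0,5],
  ],
)

```text
time: 25.58
tool_pos: [0.4661, 0.3329, 0.089]
ee_rot: [3.139, 0.003, -3.01]
wrist_force: [-0.9, 5.0, 5.2]
width: 0.0162
finger_force: 29.8
```

servo_tool(
  plan=[
    [0,0,-0.02,0,0,0,5],
    [0,0,-0.06,0,0,0,5],
    [0,0,-0.13,0,0,0,5],
    [0,0,-0.22,0,0,0,5],
    [0,0,-0.31,0,0,0,5],
    [0,0,-0.4,0,0,0,5],
    [0,0,-0.49,0,0,0,5],
    [0,0,-0.58,0,0,0,5],
    [0,0,-0.67,0,0,0,5],
    [0,0,-0.75,0,0,0,5],
    [0,0,-0.81,0,0,0,5],
    [0,0,-0.85,0,0,0,5],
  ],
)

```text
time: 26.58
tool_pos: [0.4657, 0.3317, 0.1737]
ee_rot: [3.141, 0.001, -3.011]
wrist_force: [0.1, 0.2, -4.3]
width: 0.016
finger_force: 29.9
```

```bash
python3 - <<'E'
from h import *
o=robot.get_obs();print(o["tool_pos"],o["ee_rot"],o["width"],o["finger_force"],o["wrist_force"],o["wrist_torque"])
im=robot.snapshot("scene");cv2.imwrite("pics/s5.png",cv2.resize(im[180:380,320:560,::-1],None,fx=3,fy=3,interpolation=cv2.INTER_CUBIC))
E
```

```text
[0.46565257 0.33169972 0.17374014] [ 3.14116023e+00  1.35936948e-03 -3.01062474e+00] 0.015982832807803316 29.914777278900146 [ 0.10742268  0.1912242  -4.30404882] [ 0.0271433  -0.07106476  0.0195049 ]
```

View pics/s5.png

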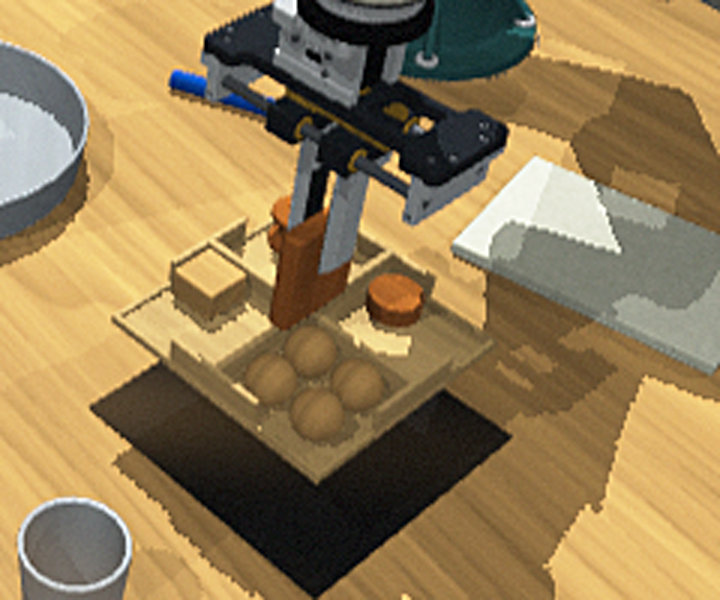

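The tray hangs level with all contents in place. I carry it smoothly to the dish.

servo_tool(
  plan=[
    [0,-0.02,0,0,0,0,5],
    [0.01,-0.06,0,0,0,0,5],
    [0.02,-0.12,0,0,0,0,5],
    [0.02,-0.2,0,0,0,0,5],
    [0.03,-0.28,0,0,0,0,5],
    [0.03,-0.36,0,0,0,0,5],
    [0.04,-0.44,0,0,0,0,5],
    [0.04,-0.52,0,0,0,0,5],
    [0.05,-0.6,0,0,0,0,5],
    [0.05,-0.68,0,0,0,0,5],
    [0.06,-0.76,0,0,0,0,5],
    [0.07,-0.84,0,0,0,0,5],
  ],
)

```text
time: 27.63
tool_pos: [0.4694, 0.2465, 0.1725]
ee_rot: [-3.142, 0.0, -3.011]
wrist_force: [-0.4, -0.2, -3.9]
width: 0.0159
finger_force: 29.9
```

servo_tool(
  plan=[
    [0.01,-0.08,0,0,0,0,5],
    [0.01,-0.16,0,0,0,0,5],
    [0.02,-0.24,0,0,0,0,5],
    [0.02,-0.32,0,0,0,0,5],
    [0.03,-0.4,0,0,0,0,5],
    [0.04,-0.48,0,0,0,0,5],
    [0.04,-0.56,0,0,0,0,5],
    [0.05,-0.64,0,0,0,0,5],
    [0.06,-0.72,0,0,0,0,5],
    [0.06,-0.8,0,0,0,0,5],
    [0.07,-0.88,0,0,0,0,5],
    [0.07,-0.96,0,0,0,0,5],
  ],
)

```text
time: 28.63
tool_pos: [0.4749, 0.1504, 0.1725]
ee_rot: [-3.142, -0.0, -3.011]
wrist_force: [-0.1, -0.0, -4.8]
width: 0.0157
finger_force: 29.9
```

servo_tool(
  plan=[
    [0.01,-0.08,0,0,0,0,5],
    [0.01,-0.16,0,0,0,0,5],
    [0.02,-0.24,0,0,0,0,5],
    [0.02,-0.32,0,0,0,0,5],
    [0.03,-0.4,0,0,0,0,5],
    [0.04,-0.48,0,0,0,0,5],
    [0.04,-0.56,0,0,0,0,5],
    [0.05,-0.64,0,0,0,0,5],
    [0.06,-0.72,0,0,0,0,5],
    [0.06,-0.8,0,0,0,0,5],
    [0.07,-0.88,0,0,0,0,5],
    [0.07,-0.96,0,0,0,0,5],
  ],
)

```text
time: 29.63
tool_pos: [0.4805, 0.0543, 0.1725]
ee_rot: [-3.142, -0.0, -3.011]
wrist_force: [-0.2, 0.1, -4.7]
width: 0.0159
finger_force: 29.9
```

servo_tool(
  plan=[
    [0.01,-0.08,0,0,0,0,5],
    [0.01,-0.16,0,0,0,0,5],
    [0.02,-0.24,0,0,0,0,5],
    [0.02,-0.32,0,0,0,0,5],
    [0.03,-0.4,0,0,0,0,5],
    [0.04,-0.48,0,0,0,0,5],
    [0.04,-0.56,0,0,0,0,5],
    [0.05,-0.64,0,0,0,0,5],
    [0.06,-0.72,0,0,0,0,5],
    [0.06,-0.8,0,0,0,0,5],
    [0.07,-0.88,0,0,0,0,5],
    [0.07,-0.96,0,0,0,0,5],
  ],
)

```text
time: 30.63
tool_pos: [0.4861, -0.0418, 0.1725]
ee_rot: [-3.142, -0.0, -3.011]
wrist_force: [-0.5, -0.3, -4.0]
width: 0.0157
finger_force: 29.9
```

servo_tool(
  plan=[
    [0.01,-0.08,0,0,0,0,5],
    [0.01,-0.16,0,0,0,0,5],
    [0.02,-0.24,0,0,0,0,5],
    [0.02,-0.32,0,0,0,0,5],
    [0.03,-0.39,0,0,0,0,5],
    [0.04,-0.46,0,0,0,0,5],
    [0.04,-0.52,0,0,0,0,5],
    [0.05,-0.57,0,0,0,0,5],
    [0.06,-0.61,0,0,0,0,5],
    [0.06,-0.64,0,0,0,0,5],
    [0.07,-0.66,0,0,0,0,5],
    [0.07,-0.66,0,0,0,0,5],
  ],
)

```text
time: 31.63
tool_pos: [0.4877, -0.1076, 0.1724]
ee_rot: [-3.142, -0.0, -3.011]
wrist_force: [0.2, 0.6, -3.8]
width: 0.0157
finger_force: 29.9
```

```bash
python3 - <<'E'
from h import *
o=robot.get_obs();print(o["tool_pos"],o["ee_rot"],o["joint_positions"],o["wrist_torque"])
im=robot.snapshot("scene");cv2.imwrite("pics/s6.png",cv2.resize(im[80:300,200:440,::-1],None,fx=2.7,fy=2.7,interpolation=cv2.INTER_CUBIC))
E
```

```text
[ 0.4877264  -0.10758445  0.17244902] [-3.14150201e+00 -1.59585784e-04 -3.01096937e+00] [-3.30572947e-01 -1.01276412e-02  1.57051645e+00 -1.52202403e-04
  1.58130642e+00 -2.03199416e+00] [ 0.06169788 -0.11622268  0.00953792]
```

View pics/s6.png

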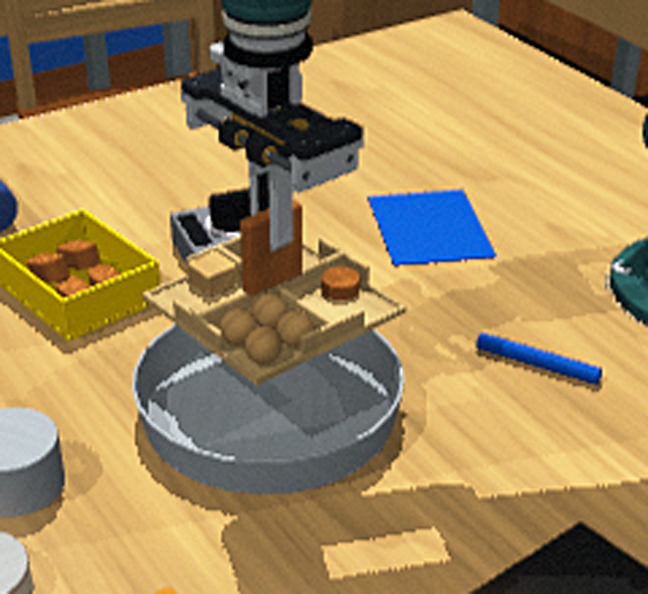

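servo_tool(
  plan=[
    [0,0,0,0.005,0.005,0,5],
    [0,0,0,0.015,0.015,0,5],
    [0,0,0,0.03,0.03,0,5],
    [0,0,0,0.05,0.05,0,5],
    [0,0,0,0.07,0.07,0,5],
    [0,0,0,0.09,0.09,0,5],
    [0,0,0,0.11,0.11,0,5],
    [0,0,0,0.13,0.13,0,5],
    [0,0,0,0.145,0.145,0,5],
    [0,0,0,0.155,0.155,0,5],
    [0,0,0,0.16,0.16,0,5],
    [0,0,0,0.16,0.16,0,5],
  ],
)

```text
time: 32.68
tool_pos: [0.4883, -0.1066, 0.1722]
ee_rot: [-2.885, -0.249, -3.042]
wrist_force: [0.2, 0.4, -3.9]
width: 0.016
finger_force: 29.9
```

```bash
python3 - <<'E'
from h import *
o=robot.get_obs();print(o["tool_pos"],o["joint_positions"],o["wrist_force"],o["wrist_torque"])
print("tool z",R.from_euler("xyz",o["ee_rot"]).apply([0,0,1]), "gap dir want -d")
E
```

```text
[ 0.48825349 -0.10660469  0.17220441] [-0.12723533  0.13172115  1.46320691 -0.30934964  1.72364849 -1.85032296] [ 0.18779048  0.44882148 -3.91376534] [ 0.43963993 -0.48247177 -0.0249378 ]
tool z [-0.21169591 -0.27626027 -0.93747806] gap dir want -d
```

servo_tool(
  plan=[
    [0,0,0,0.01,0.01,0,5],
    [0,0,0,0.025,0.025,0,5],
    [0,0,0,0.04,0.04,0,5],
    [0,0,0,0.055,0.055,0,5],
    [0,0,0,0.07,0.07,0,5],
    [0,0,0,0.085,0.085,0,5],
    [0,0,0,0.1,0.1,0,5],
    [0,0,0,0.115,0.115,0,5],
    [0,0,0,0.13,0.13,0,5],
    [0,0,0,0.145,0.145,0,5],
    [0,0,0,0.16,0.16,0,5],
    [0,0,0,0.17,0.17,0,5],
  ],
)

```text
time: 33.68
tool_pos: [0.4879, -0.107, 0.172]
ee_rot: [-2.572, -0.495, 3.126]
wrist_force: [-0.3, -0.0, -4.1]
width: 0.0162
finger_force: 29.9
```

servo_tool(
  plan=[
    [0,0,0,0,0,0,5],
    [0,0,0,0,0,0,5],
    [0,0,0,0,0,0,5],
    [0,0,0,0,0,0,5],
    [0,0,0,0,0,0,5],
    [0,0,0,0,0,0,5],
    [0,0,0,0,0,0,5],
    [0,0,0,0,0,0,5],
    [0,0,0,0,0,0,5],
    [0,0,0,0,0,0,5],
    [0,0,0,0,0,0,5],
    [0,0,0,0,0,0,5],
  ],
)

```text
time: 34.68
tool_pos: [0.4878, -0.1073, 0.1724]
ee_rot: [-2.575, -0.493, 3.126]
wrist_force: [-0.3, -0.7, -3.9]
width: 0.0155
finger_force: 29.9
```

```bash
python3 - <<'E'
from h import *
o=robot.get_obs();print(o["tool_pos"],o["joint_positions"],o["wrist_force"],o["wrist_torque"])
print("tool z",R.from_euler("xyz",o["ee_rot"]).apply([0,0,1]))
im=robot.snapshot("scene");cv2.imwrite("pics/s7.png",cv2.resize(im[80:300,200:440,::-1],None,fx=2.7,fy=2.7,interpolation=cv2.INTER_CUBIC))
E
```

```text
[ 0.4878123  -0.10728857  0.17242911] [ 0.02122648  0.31839486  1.37010295 -0.58577532  1.90541743 -1.74746098] [-0.31722724 -0.70722001 -3.85123646] [ 0.67035712 -0.56992795  0.00869724]
tool z [-0.40738657 -0.53094827 -0.74305459]
```

View pics/s7.png

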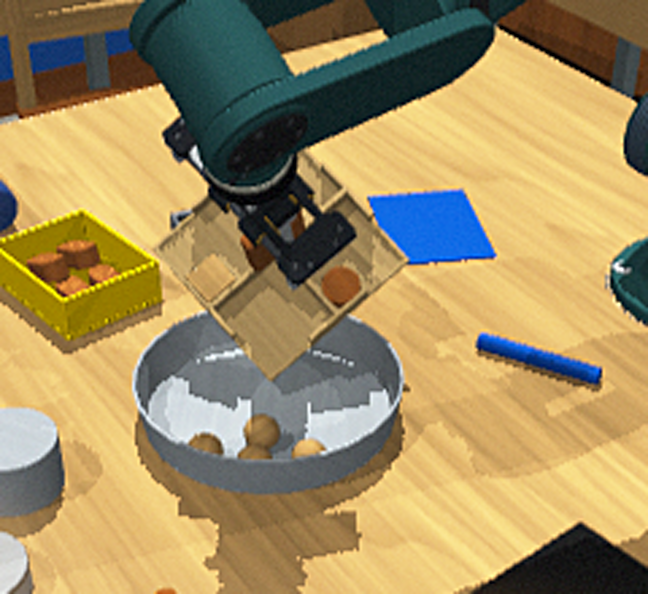

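All four balls are in the dish, and the block, disc and reel stayed put. Now I level the tray and carry it back.

servo_tool(
  plan=[
    [0,0,0,-0.005,-0.005,0,5],
    [0,0,0,-0.015,-0.015,0,5],
    [0,0,0,-0.03,-0.03,0,5],
    [0,0,0,-0.045,-0.045,0,5],
    [0,0,0,-0.06,-0.06,0,5],
    [0,0,0,-0.075,-0.075,0,5],
    [0,0,0,-0.09,-0.09,0,5],
    [0,0,0,-0.105,-0.105,0,5],
    [0,0,0,-0.12,-0.12,0,5],
    [0,0,0,-0.135,-0.135,0,5],
    [0,0,0,-0.15,-0.15,0,5],
    [0,0,0,-0.165,-0.165,0,5],
  ],
)

```text
time: 35.73
tool_pos: [0.4876, -0.1075, 0.1726]
ee_rot: [-2.878, -0.254, -3.045]
wrist_force: [-0.8, -0.6, -2.6]
width: 0.0155
finger_force: 29.9
```

servo_tool(
  plan=[
    [0,0,0,-0.015,-0.015,0,5],
    [0,0,0,-0.03,-0.03,0,5],
    [0,0,0,-0.045,-0.045,0,5],
    [0,0,0,-0.06,-0.06,0,5],
    [0,0,0,-0.075,-0.075,0,5],
    [0,0,0,-0.09,-0.09,0,5],
    [0,0,0,-0.105,-0.105,0,5],
    [0,0,0,-0.12,-0.12,0,5],
    [0,0,0,-0.135,-0.135,0,5],
    [0,0,0,-0.15,-0.15,0,5],
    [0,0,0,-0.16,-0.16,0,5],
    [0,0,0,-0.165,-0.165,0,5],
  ],
)

```text
time: 36.73
tool_pos: [0.4871, -0.108, 0.1725]
ee_rot: [3.141, 0.0, -3.012]
wrist_force: [0.5, -0.0, -3.3]
width: 0.0155
finger_force: 29.9
```

servo_tool(
  plan=[
    [0,0.02,0,0,0,0,5],
    [-0.01,0.06,0,0,0,0,5],
    [-0.02,0.12,0,0,0,0,5],
    [-0.02,0.2,0,0,0,0,5],
    [-0.03,0.28,0,0,0,0,5],
    [-0.03,0.36,0,0,0,0,5],
    [-0.04,0.44,0,0,0,0,5],
    [-0.04,0.52,0,0,0,0,5],
    [-0.05,0.6,0,0,0,0,5],
    [-0.05,0.68,0,0,0,0,5],
    [-0.06,0.76,0,0,0,0,5],
    [-0.07,0.84,0,0,0,0,5],
  ],
)

```text
time: 37.73
tool_pos: [0.4837, -0.0223, 0.1725]
ee_rot: [-3.141, 0.0, -3.011]
wrist_force: [0.1, 0.2, -4.8]
width: 0.0159
finger_force: 29.9
```

servo_tool(
  plan=[
    [-0.01,0.08,0,0,0,0,5],
    [-0.01,0.16,0,0,0,0,5],
    [-0.02,0.24,0,0,0,0,5],
    [-0.02,0.32,0,0,0,0,5],
    [-0.03,0.4,0,0,0,0,5],
    [-0.04,0.48,0,0,0,0,5],
    [-0.04,0.56,0,0,0,0,5],
    [-0.05,0.64,0,0,0,0,5],
    [-0.06,0.72,0,0,0,0,5],
    [-0.06,0.8,0,0,0,0,5],
    [-0.07,0.88,0,0,0,0,5],
    [-0.07,0.96,0,0,0,0,5],
  ],
)

```text
time: 38.73
tool_pos: [0.4782, 0.0738, 0.1724]
ee_rot: [-3.142, 0.0, -3.011]
wrist_force: [-0.6, -0.8, -3.9]
width: 0.0159
finger_force: 29.9
```

servo_tool(
  plan=[
    [-0.01,0.08,0,0,0,0,5],
    [-0.01,0.16,0,0,0,0,5],
    [-0.02,0.24,0,0,0,0,5],
    [-0.02,0.32,0,0,0,0,5],
    [-0.03,0.4,0,0,0,0,5],
    [-0.04,0.48,0,0,0,0,5],
    [-0.04,0.56,0,0,0,0,5],
    [-0.05,0.64,0,0,0,0,5],
    [-0.06,0.72,0,0,0,0,5],
    [-0.06,0.8,0,0,0,0,5],
    [-0.07,0.88,0,0,0,0,5],
    [-0.07,0.96,0,0,0,0,5],
  ],
)

```text
time: 39.73
tool_pos: [0.4727, 0.1699, 0.1724]
ee_rot: [-3.142, 0.0, -3.011]
wrist_force: [-0.1, -0.1, -3.8]
width: 0.0158
finger_force: 29.9
```

servo_tool(
  plan=[
    [-0.01,0.08,0,0,0,0,5],
    [-0.01,0.16,0,0,0,0,5],
    [-0.02,0.24,0,0,0,0,5],
    [-0.02,0.32,0,0,0,0,5],
    [-0.03,0.4,0,0,0,0,5],
    [-0.04,0.48,0,0,0,0,5],
    [-0.04,0.56,0,0,0,0,5],
    [-0.05,0.64,0,0,0,0,5],
    [-0.06,0.72,0,0,0,0,5],
    [-0.06,0.8,0,0,0,0,5],
    [-0.07,0.88,0,0,0,0,5],
    [-0.07,0.96,0,0,0,0,5],
  ],
)

```text
time: 40.73
tool_pos: [0.4671, 0.2659, 0.1724]
ee_rot: [-3.141, 0.0, -3.011]
wrist_force: [-0.7, -0.4, -3.4]
width: 0.0158
finger_force: 29.9
```

servo_tool(
  plan=[
    [-0.01,0.08,0,0,0,0,5],
    [-0.01,0.16,0,0,0,0,5],
    [-0.02,0.24,0,0,0,0,5],
    [-0.02,0.32,0,0,0,0,5],
    [-0.03,0.39,0,0,0,0,5],
    [-0.04,0.46,0,0,0,0,5],
    [-0.04,0.52,0,0,0,0,5],
    [-0.05,0.57,0,0,0,0,5],
    [-0.05,0.61,0,0,0,0,5],
    [-0.02,0.64,0,0,0,0,5],
    [-0.02,0.68,0,0,0,0,5],
    [-0.02,0.68,0,0,0,0,5],
  ],
)

```text
time: 41.73
tool_pos: [0.4598, 0.3334, 0.1725]
ee_rot: [3.141, -0.0, -3.01]
wrist_force: [0.2, -0.4, -2.9]
width: 0.0159
finger_force: 29.9
```

```bash
python3 - <<'E'
from h import *
print(pose());print(rel((.459,.3355,.087),(np.pi,0,np.radians(187.5))))
im=robot.snapshot("scene");cv2.imwrite("pics/s8.png",cv2.resize(im[180:380,240:560,::-1],None,fx=2.5,fy=2.5,interpolation=cv2.INTER_CUBIC))
E
```

```text
(array([0.45981262, 0.3334355 , 0.17247159]), array([ 3.14123494e+00, -2.42877479e-05, -3.01013743e+00]))
(array([0.005, 0.021, 0.855]), array([ 0., -0.,  0.]))
```

View pics/s8.png

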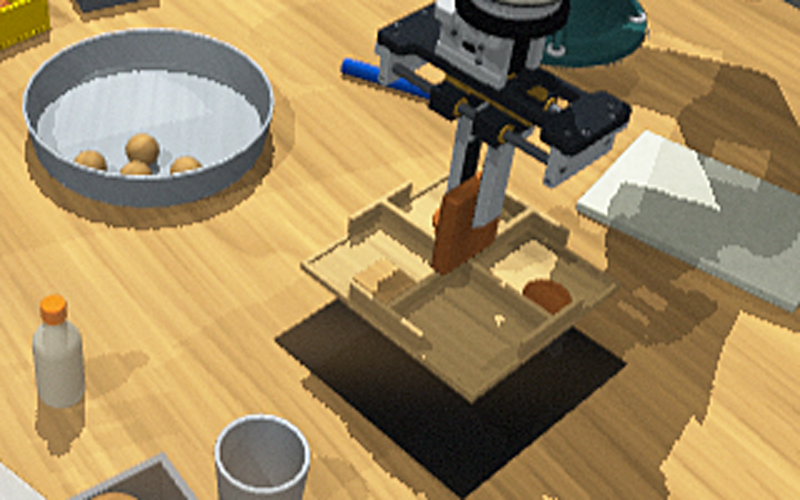

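servo_tool(
  plan=[
    [0,0.01,0.04,0,0,0,5],
    [0,0.01,0.12,0,0,0,5],
    [0,0.01,0.2,0,0,0,5],
    [0,0.01,0.28,0,0,0,5],
    [0,0.01,0.36,0,0,0,5],
    [0,0.01,0.44,0,0,0,5],
    [0,0.01,0.52,0,0,0,5],
    [0,0.01,0.6,0,0,0,5],
    [0,0.01,0.68,0,0,0,5],
    [0,0.01,0.75,0,0,0,5],
    [0,0.01,0.8,0,0,0,5],
    [0,0.01,0.84,0,0,0,5],
  ],
)

```text
time: 42.78
tool_pos: [0.4596, 0.3336, 0.089]
ee_rot: [-3.141, -0.001, -3.01]
wrist_force: [-7.9, -4.6, 16.9]
width: 0.016
finger_force: 30.0
```

servo_tool(
  plan=[
    [0,0,0,0,0,0,5],
    [0,0,0,0,0,0,5],
    [0,0,0,0,0,0,25],
    [0,0,0,0,0,0,50],
    [0,0,0,0,0,0,50],
    [0,0,0,0,0,0,50],
    [0,0,0,0,0,0,50],
    [0,0,-0.3,0,0,0,50],
    [0,0,-0.6,0,0,0,50],
    [0,0,-0.9,0,0,0,50],
    [0,0,-0.9,0,0,0,50],
  ],
)

```text
time: 43.7
tool_pos: [0.463, 0.3356, 0.1863]
ee_rot: [3.137, 0.012, -3.011]
wrist_force: [0.7, 0.6, 1.5]
width: 0.0499
finger_force: 0.0
```

```bash
python3 - <<'E'
from h import *
print(pose(), robot.get_obs()["width"])
im=robot.snapshot("scene");a=cv2.resize(im[200:400,330:530,::-1],None,fx=2.6,fy=2.6,interpolation=cv2.INTER_CUBIC)
im=robot.snapshot("top");b=cv2.resize(im[290:360,460:540,::-1],None,fx=3.2,fy=3.2,interpolation=cv2.INTER_CUBIC)
o=np.zeros((520,780,3),np.uint8);o[:,:520]=a;o[:224,522:778]=b;cv2.imwrite("pics/s9.png",o)
print([ (d["conf"],d["extent"]) for t in("knob","clock") for d in robot.find_in(t,"top")])
E
```

```text
(array([0.46302758, 0.33562458, 0.18630314]), array([ 3.13652438,  0.01232523, -3.01067683])) 0.04991415864369137
[(0.96, [504.1, 325.6, 19.8, 24.9]), (0.71, [501.0, 318.7, 54.5, 57.2]), (0.42, [358.6, 256.4, 16.2, 16.7]), (0.42, [504.5, 325.9, 24.0, 23.1])]
```

View pics/s9.png

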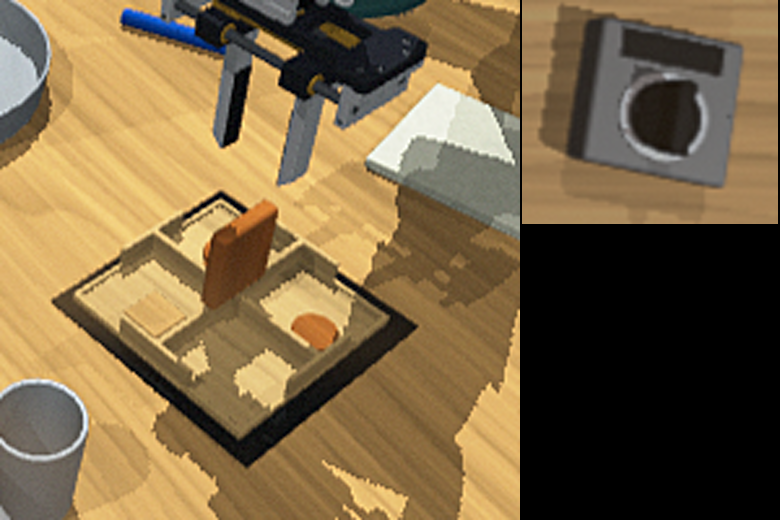

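servo_tool(
  plan=[
    [0,-1,-0.2,0,0,0.211,50],
    [0,-1,-0.2,0,0,0.211,50],
    [0,-1,-0.2,0,0,0.211,50],
    [0,-1,-0.2,0,0,0.211,50],
    [0,-1,-0.2,0,0,0.211,50],
  ],
)

```text
time: 44.32
tool_pos: [0.4726, 0.234, 0.1969]
ee_rot: [-3.141, -0.002, 2.941]
wrist_force: [-0.2, 0.1, -0.5]
width: 0.05
finger_force: 0.0
```

servo_tool(
  plan=[
    [0,-1,0,0,0,0,50],
    [0,-1,0,0,0,0,50],
    [0,-1,0,0,0,0,50],
    [0,-1,0,0,0,0,50],
    [0,-1,0,0,0,0,50],
  ],
)

```text
time: 44.73
tool_pos: [0.4527, 0.1374, 0.1973]
ee_rot: [3.141, -0.002, 2.942]
wrist_force: [-0.6, -0.2, 0.9]
width: 0.0504
finger_force: 0.0
```

```bash
python3 - <<'E'
from h import *
c=lambda u,v:(460+(u-522)/3.2,290+v/3.2)
for z in(.04,.048):print("ring",w(c(664,116),z)[:2])
P=[w(c(*p),.04)[:2] for p in [(606,18),(742,43),(722,186),(584,157)]]
print(P,np.mean(P,0))
for a,b in((3,0),(2,1),(1,0),(2,3)):print(np.degrees(np.arctan2(*(P[b]-P[a])[::-1])))
print(pose());print(rel((.406,-.339,.12),(np.pi,0,np.radians(168.5))))
E
```

```text
ring [ 0.40610927 -0.34295   ]
ring [ 0.40621791 -0.33981885]
[array([ 0.4720092 , -0.30479986]), array([ 0.4570757 , -0.39861274]), array([ 0.3599706, -0.3811506]), array([ 0.37725335, -0.28725663])] [ 0.41657721 -0.34295496]
-10.489049330533673
-10.194384265730156
80.95532286968691
79.57049919384686
(array([0.45266706, 0.1374443 , 0.19734407]), array([ 3.14113583e+00, -1.89903602e-03,  2.94186832e+00]))
(array([-0.489, -4.763,  0.77 ]), array([ 0.   , -0.001,  0.001]))
```

servo_tool(
  plan=[
    [-0.1,-0.955,0,0,0,0,50],
    [-0.1,-0.955,0,0,0,0,50],
    [-0.1,-0.955,0,0,0,0,50],
    [-0.1,-0.955,0,0,0,0,50],
  ],
)

```text
time: 45.07
tool_pos: [0.4441, 0.0406, 0.1978]
ee_rot: [-3.141, -0.001, 2.94]
wrist_force: [-0.1, 0.8, 0.0]
width: 0.0503
finger_force: 0.0
```

servo_tool(
  plan=[
    [-0.1,-0.955,0,0,0,0,50],
    [-0.1,-0.955,0,0,0,0,50],
    [-0.1,-0.955,0,0,0,0,50],
    [-0.1,-0.955,0,0,0,0,50],
  ],
)

```text
time: 45.4
tool_pos: [0.4353, -0.0548, 0.1979]
ee_rot: [3.141, -0.001, 2.94]
wrist_force: [0.3, 0.3, 0.5]
width: 0.0496
finger_force: 0.0
```

servo_tool(
  plan=[
    [-0.1,-0.955,0,0,0,0,50],
    [-0.1,-0.955,0,0,0,0,50],
    [-0.1,-0.955,0,0,0,0,50],
    [-0.1,-0.955,0,0,0,0,50],
  ],
)

```text
time: 45.73
tool_pos: [0.4264, -0.1501, 0.1979]
ee_rot: [3.141, -0.001, 2.94]
wrist_force: [-0.8, 0.3, -0.3]
width: 0.0499
finger_force: 0.0
```

servo_tool(
  plan=[
    [-0.1,-0.955,0,0,0,0,50],
    [-0.1,-0.955,0,0,0,0,50],
    [-0.1,-0.955,0,0,0,0,50],
    [-0.1,-0.955,0,0,0,0,50],
  ],
)

```text
time: 46.07
tool_pos: [0.4173, -0.2456, 0.1978]
ee_rot: [3.14, -0.001, 2.94]
wrist_force: [-1.0, 0.2, -0.2]
width: 0.0502
finger_force: 0.0
```

servo_tool(
  plan=[
    [-0.1,-0.955,0,0,0,-0.015,40],
    [-0.1,-0.955,0,0,0,-0.015,40],
    [-0.1,-0.955,0.3,0,0,-0.015,40],
    [-0.1,-0.955,0.7,0,0,-0.015,40],
    [-0.1,-0.955,0.8,0,0,-0.015,40],
    [-0.1,-0.955,0.8,0,0,-0.015,40],
  ],
)

```text
time: 46.57
tool_pos: [0.4063, -0.3367, 0.1141]
ee_rot: [3.135, -0.007, 2.967]
wrist_force: [0.4, -0.1, -0.0]
width: 0.0397
finger_force: 0.0
```

```bash
python3 - <<'E'
from h import *
print(pose(),robot.get_obs()["joint_positions"]);print(rel((.4065,-.3405,.067),(np.pi,0,np.radians(169.8))))
im=robot.snapshot("scene");cv2.imwrite("pics/s10.png",cv2.resize(im[90:210,170:330,::-1],None,fx=4.8,fy=4.8,interpolation=cv2.INTER_CUBIC))
E
```

```text
(array([ 0.40628099, -0.33671725,  0.1141087 ]), array([ 3.13451017, -0.00737704,  2.96710447])) [-8.00415827e-01  9.20955515e-02  1.58255594e+00  1.42429987e-03
  1.47706897e+00 -2.19683833e+00]
(array([-0.012, -0.04 ,  0.471]), array([ 0.005, -0.005,  0.002]))
```

View pics/s10.png

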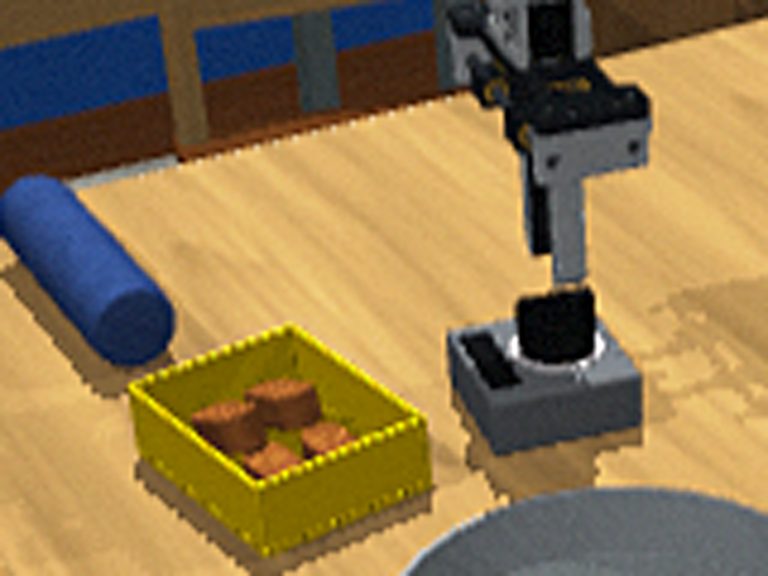

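Four petals are in the box and the fingers straddle the knob bar. I descend, grip and twist clockwise.

servo_tool(
  plan=[
    [-0.01,-0.03,0.2,0,0,0,40],
    [-0.01,-0.03,0.4,0,0,0,40],
    [-0.01,-0.03,0.49,0,0,0,40],
    [-0.01,-0.03,0.49,0,0,0,40],
    [-0.01,-0.03,0.49,0,0,0,5],
    [-0.01,-0.03,0.49,0,0,0,5],
    [-0.01,-0.03,0.49,0,0,0,5],
    [-0.01,-0.03,0.49,0,0,0,5],
    [-0.01,-0.03,0.49,0,0,0,5],
  ],
)

```text
time: 47.37
tool_pos: [0.4092, -0.341, 0.0714]
ee_rot: [3.134, 0.003, 2.965]
wrist_force: [2.1, 10.7, 8.1]
width: 0.014
finger_force: 30.0
```

```bash
python3 - <<'E'
from bench import robot
o=robot.get_obs();print(o)
E
```

```text
{'time': 47.3667, 'joint_positions': array([-0.80596625,  0.1299056 ,  1.62985484,  0.00760617,  1.38408722,
       -2.2015451 ]), 'qvel': array([ 0.00493159, -0.00112007,  0.00111022, -0.00367463, -0.00401187,
        0.0005716 ]), 'joint_torque': array([-5.22965580e+00, -3.04453647e+01, -2.81582379e+01, -2.87175223e+00,
       -2.04132870e+00, -1.79670128e-02]), 'tool_pos': array([ 0.40920069, -0.34104541,  0.07140126]), 'ee_rot': array([3.13422633e+00, 2.58047889e-03, 2.96494533e+00]), 'wrist_force': array([ 2.11026071, 10.74257997,  8.08887325]), 'wrist_torque': array([ 2.03309819, -0.52181877,  0.00213388]), 'finger_force': 30.002102851867676, 'width': 0.01396864525764557}
```

servo_tool(
  plan=[
    [0,0.02,0,0,0,0.08,5],
    [0,0.02,0,0,0,0.15,5],
    [0,0.02,0,0,0,0.23,5],
    [0,0.02,0,0,0,0.31,5],
    [0,0.02,0,0,0,0.39,5],
    [0,0.02,0,0,0,0.47,5],
    [0,0.02,0,0,0,0.55,5],
    [0,0.02,0,0,0,0.63,5],
    [0,0.02,0,0,0,0.7,5],
    [0,0.02,0,0,0,0.75,5],
    [0,0.02,0,0,0,0.78,5],
    [0,0.02,0,0,0,0.79,5],
  ],
)

```text
time: 48.37
tool_pos: [0.4067, -0.3435, 0.0714]
ee_rot: [-3.139, 0.002, 1.723]
wrist_force: [-5.2, -0.1, 5.4]
width: 0.0138
finger_force: 30.5
```

servo_tool(
  plan=[
    [0,0,0,0,0,0,5],
    [0,0,0,0,0,0,5],
    [0,0,0,0,0,0,5],
  ],
)

```text
time: 48.62
tool_pos: [0.4067, -0.3435, 0.0714]
ee_rot: [-3.139, 0.002, 1.725]
wrist_force: [-6.1, -0.2, 5.4]
width: 0.0138
finger_force: 30.4
```

```bash
python3 - <<'E'
from bench import robot
o=robot.get_obs();print({k:o[k] for k in("tool_pos","ee_rot","wrist_force","wrist_torque","width","joint_torque")})
E
```

```text
{'tool_pos': array([ 0.40673676, -0.34349138,  0.07144002]), 'ee_rot': array([-3.13911229e+00,  2.48795995e-03,  1.72484857e+00]), 'wrist_force': array([-6.06504211, -0.23931372,  5.43237737]), 'wrist_torque': array([-0.04894429,  0.82093613,  0.52199598]), 'width': 0.013824882872885084, 'joint_torque': array([  1.14611037, -31.10365748, -27.44706094,   1.27040461,
        -1.06892511,   0.52432822])}
```

The knob moved 1.24 rad and the reaction torque is 0.52 N m, so it is at its stop. I let go and retreat.

servo_tool(
  plan=[
    [0,0,0,0,0,0,90],
    [0,0,0,0,0,0,90],
    [0,0,0,0,0,0,90],
    [0,0,0,0,0,0,90],
    [0,0,0,0,0,0,90],
    [0,0,0,0,0,0,90],
    [0,0,-0.3,0,0,0,90],
    [0,0,-0.6,0,0,0,90],
    [0,0,-1,0,0,0,90],
    [0,0,-1,0,0,0,90],
    [0,0,-1,0,0,0,90],
  ],
)

```text
time: 49.53
tool_pos: [0.4092, -0.3438, 0.1728]
ee_rot: [3.137, 0.006, 1.724]
wrist_force: [0.1, 0.4, -1.0]
width: 0.084
finger_force: 0.0
```

servo_tool(
  plan=[
    [0.3,-0.9,-0.5,0,0,0,90],
    [0.3,-0.9,-0.5,0,0,0,90],
    [0.3,-0.9,-0.5,0,0,0,90],
    [0.3,-0.9,-0.5,0,0,0,90],
    [0.3,-0.9,-0.5,0,0,0,90],
    [0.3,-0.9,-0.5,0,0,0,90],
    [0.3,-0.9,-0.5,0,0,0,90],
    [0.3,-0.9,-0.5,0,0,0,90],
    [0.3,-0.9,-0.5,0,0,0,90],
  ],
)

```text
time: 50.28
tool_pos: [0.3147, -0.3261, 0.2183]
ee_rot: [-3.141, -0.002, 1.725]
wrist_force: [-0.4, 0.5, -0.7]
width: 0.0904
finger_force: 0.0
```

```bash
python3 - <<'E'
from h import *
print(pose(),robot.get_obs()["wrist_force"])
im=robot.snapshot("scene");cv2.imwrite("pics/s11.png",cv2.resize(im[130:410,190:510,::-1],None,fx=2.1,fy=2.1,interpolation=cv2.INTER_CUBIC))
E
```

```text
(array([ 0.31474533, -0.32614699,  0.21829716]), array([-3.14064590e+00, -1.92253109e-03,  1.72462473e+00])) [-0.36630372  0.47918682 -0.73952509]
```

View pics/s11.png

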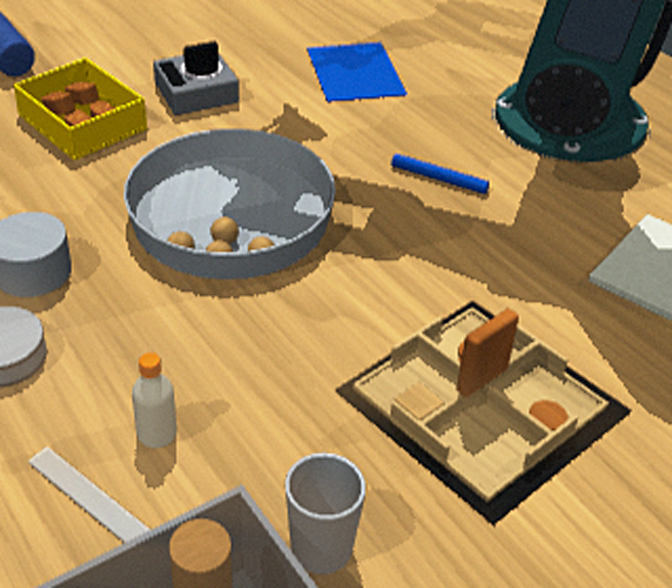

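The petals are in the box, the balls are in the dish and the tray is on its mat. The knob bar (200, 57) is back as at the start, and the bystanders are where they stood. I hand the job in.

```bash
python3 -c "
from bench import robot
print(robot.close_job())"
```

```text
the job is handed in; nothing more can be done
None
```

I handed the job in, with no verdict returned: the last picture shows the four petals in the yellow box, the four balls in the dish, the tray flat on its mat with block, disc and reel, the knob back at rest after its twist to the stop, and the bottle, tumbler and tin where they stood.

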